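# Restock the letter-sealing caddy with ribbon and wax

### The arm

A 7-joint arm with a two-finger parallel gripper is mounted at the origin on the work surface; the furniture and walls round the work are solid. World frame = base frame: x ahead of the robot, y to its left, z up, the work surface at z = 0. Lengths are in m, angles in rad, forces in N, time in s.
With the tool pointing down it reaches from about 0.4 to 0.85 m from the base axis. Payload 4.5 kg.
Tool frame: the origin (TCP) lies midway between the tips of the shut fingers; the grasp point (between the pads) lies 19 mm behind it; z points along the fingers, y is the line along which they close (so a half turn about z gives the same grasp; the last joint's range is limited). The gripper opens to 88 mm and grips with 3 to 60 N. Pads are 18 mm wide; open, the fingers measure 123 mm over their backs; the gripper's body (75 mm by 187 mm) begins 45 mm behind the grasp point.
Start: joints at [-1.3, 0.689, -0.195, 1.565, 0.157, 0.902, -0.215], TCP at [0.147, 0.608, 0.239] pointing down, gripper open.
Joint ranges: [-3.01, 3.01], [-0.46, 2.08], [-1.47, 1.51], [0.13, 2.56], [-1, 4.14], [0.04, 2.09], [-2.66, 2.66]. Speed limits (rad/s): [2.57, 2.57, 3.14, 3.14, 3.14, 3.14, 3.14].

### API

Orientations are given as a unit quaternion [x, y, z, w].
In Python, from plant import r gives the robot as it stands.
- The arm moves only by the tool carry_out, never from a script. Its argument "plan" is a list of rows, each an object with "rot": the turn, a rotation vector about the tool's x, y, z in rad, a list of three; "xyz": the shift along the tool's x, y, z in m, a list of three; "grip": the closure in counts, from 0 (fully open) to 255 (shut). In form: [{"rot": [wx, wy, wz], "xyz": [dx, dy, dz], "grip": grip}, ...]. A call has 1 to 8 rows; each row is the pose to reach, as a shift and turn from the pose commanded when the call began, along the tool's axes at that moment; what a row does not reach only later rows make up. A row lasts 1/12 s, in which the tool goes at most 41.7 mm and 7.16 degrees, less where a joint would pass 70% of its speed; a pose out of reach is approached as far as the arm can. A call with a gripper value outside its range is refused whole. The fingers move at their own pace and stop on an object; "squeeze" is the grip in N (left out, the last holds). Time passes only in rows, so rows that repeat a pose let the fingers close. It gives the time, the measured TCP pose, the force, the opening and the grip force at its end, in the units of the state.
- r.get_state(): the state, without advancing time (a new reading comes with each control period).
- r.snapshot(name): name is "scene" or "side" or "wrist"; returns the picture (480x640x3 uint8, red, green, blue); there is no depth.
- r.camera_params(name): a dict with "fx", "fy", "cx", "cy" (pixels), "distortion" ([k1, k2, p1, p2, k3] as OpenCV has them; the pictures are not rectified), "position" and "attitude" of the camera in the world; the wrist camera has in their place "hand_eye" (4x4, takes a point from camera to tool coordinates, whose origin is the TCP and whose axes are the flange's). Camera axes: x right, y down, z forward; pixel columns grow to the right and rows downward; lengths in m; the calibration is good to about 2 mm. A picture is of the moment at which its call begins: read the wrist's pose just before it. camera_params takes no time and is no camera call.
- r.finish_job(): hands the job in; it is judged then, once.
The state is a dict: "clock": time; "q": joint angles; "qd": joint speeds; "joint_torque": joint torques, N m; "tool_pos": TCP position; "eef_rot": TCP orientation; "contact_force": force on the tool from outside, world axes, zero at the start; "moment": the same for the moment, N m; "opening": opening from 0.0 (shut) to 1.0 (fully open); "finger_force": force on a finger pad.
Only numpy, scipy, OpenCV 4.12 (cv2) and the standard library are available. Lean on these libraries where they do the work, as an engineer would, in place of code of your own. Each camera call takes 0.05 s, during which the arm holds its last target. There are 200 camera calls.

### The job

Restock the letter-sealing caddy with ribbon: turn the brass keeper aside, lift the spindle out, run it through the bore of every ribbon reel on the desk, lay it back in its two notches with the reels hanging between the cheeks, and turn the keeper back across its notch. Restock it with wax too, before or after: swap the clear empty tubes in its front rail for the full ones, so that every wax tube ends upright and right down in a hole of the rail and every empty in a hole of the white refill tray. Let no tube fall over, and do not disturb the seal stamp, matchbox or ink bottle.

Things in the scene. Friction and masses are not known exactly. Their poses are not given: they have to be found in the camera images.
- caddy: letter-sealing caddy of pale wood, fixed; origin on the desk under its middle, own x away from its front, y along the spindle towards its tip. Front rail: own x -80 to -40, y -75 to 75, 38 mm high, three holes. Behind it a 10 mm board and two cheeks, own x -13 to 57, 80 mm high: handle-end cheek y -68 to -56, tip-end cheek y 50 to 74, 106 mm clear between.
- rail_hole0 (a point): centre of the mouth of the rail hole nearest the handle end, 38 mm above the desk; the hole is 22 mm wide, 28 mm deep, chamfered 2 mm
- rail_hole1 (a point): the same for the middle hole (55 mm between holes)
- rail_hole2 (a point): the same for the hole nearest the tip end
- seat_near (a point): where the middle of the spindle's neck belongs: in the handle-end cheek's notch, on the seated spindle's axis (own x 22, y -62, z 62 mm of the caddy). Both notches are open upward, 15 mm wide, with 45 degree lead-ins, 35 mm wide at the top (z 80)
- seat_far (a point): point on the seated spindle's axis in the notch of the tip-end cheek, 124 mm from seat_near
- keeper (a joint): brass turn-button on the tip-end cheek, on a vertical pin: 0 rad = bar points to the caddy's front, across the notch (closed, locks the spindle in); grows clockwise seen from above; at 1.57 the bar points along the caddy's own +y (open; notch clear from about 1.1); stop at 1.75. Light friction holds it where it is left (0.5 N at the knob turns it)
- keeper_knob (a point): middle of the keeper's upright brass knob (12 mm diameter, from 86.5 to 117.5 mm above the desk), on the bar's end 44 mm from the pin; the bar is 12 mm wide, its top at 86.5 mm; the pin stands at own x 48, y 64 mm of the caddy
- spindle: steel spindle lying in the notches; own y along it from handle to tip, origin on its axis at mid-neck, 0.09 kg. Along y in mm: dark wooden round handle -71 to -11 (16 diameter); neck -11 to 11 (12 diameter, goes in the handle-end notch); brass collar 11 to 16 (30 diameter); rod 16 to 141 (12 diameter); blunt cone to the tip at 152. May be rolled about y
- spindle_tip_journal (a point): point on the spindle's axis 124 mm from its origin towards the tip
- reel_red: reel of dark red ribbon lying on its rim, bore level; pale brown six-sided flanges 68 mm across flats (78 over corners), 40 mm long along the bore, bore 24 mm wide right through, 0.05 to 0.1 kg. Origin at the middle of the bore (34 mm above the desk on a flat); own y runs along the bore; both ends alike. May be absent
- reel_gold: reel of gold ribbon lying on its rim, bore level; pale brown six-sided flanges 68 mm across flats (78 over corners), 40 mm long along the bore, bore 24 mm wide right through, 0.05 to 0.1 kg. Origin at the middle of the bore (34 mm above the desk on a flat); own y runs along the bore; both ends alike. May be absent
- refill: white card refill tray, fixed, 44 x 150 x 34 mm high, with three holes in a row along its own y, 55 mm apart; origin on the desk under its middle. It stays where it is
- refill_hole0 (a point): centre of the mouth of the refill tray's hole at own y = -55 mm, 34 mm above the desk; the hole is 22 mm wide, 24 mm deep, chamfered 2 mm
- refill_hole1 (a point): the same for its middle hole
- refill_hole2 (a point): the same for its hole at own y = 55 mm
- tube_red: capped tube of red sealing wax, standing upright in a hole of the refill tray; 100 mm tall, body 19 mm diameter with a tapered foot, white paper band, black cap 22 mm diameter over the top 22 mm. Origin at the centre of its foot, own z up. May be absent.
- tube_green: capped tube of green sealing wax, standing upright in a hole of the refill tray; 100 mm tall, body 19 mm diameter with a tapered foot, white paper band, black cap 22 mm diameter over the top 22 mm. Origin at the centre of its foot, own z up. May be absent.
- tube_blue: capped tube of blue sealing wax, standing upright in a hole of the refill tray; 100 mm tall, body 19 mm diameter with a tapered foot, white paper band, black cap 22 mm diameter over the top 22 mm. Origin at the centre of its foot, own z up. May be absent.
- empty_a: empty tube, clear and without wax, standing in a hole of the caddy's rail; otherwise the same as the wax tubes (100 mm tall, body 19 mm, black cap 22 mm diameter, white band). Origin at the centre of its foot, own z up. May be absent
- empty_b: empty tube, clear and without wax, standing in a hole of the caddy's rail; otherwise the same as the wax tubes (100 mm tall, body 19 mm, black cap 22 mm diameter, white band). Origin at the centre of its foot, own z up. May be absent
- wax_seal: bystander: brass seal stamp with turned wooden handle, 79 mm tall, 25 mm wide, standing; origin at its foot
- matchbox: bystander: red matchbox 37 x 54 x 16 mm; origin under its middle
- ink_bottle: bystander: dark blue square ink bottle with black cap, 50 x 50 x 60 mm; origin under its middle
Mind the look-alikes: they are no part of the job. What is shaped like the tube_red but pink is not meant.

How it is judged:
On the way, in this order (a step that is already met when the one before it is completed fails the run):
1. the keeper is turned aside, clear of its notch (value of joint keeper above 0.8 rad), for 0.2 s.
2. the spindle is lifted out of the cradle (distance between spindle and seat_near above 0.06 m and distance between spindle_tip_journal and seat_far above 0.06 m), for 0.2 s.
3. the spindle lies in both notches again with every reel threaded on it between the cheeks (distance between spindle and seat_near below 0.009 m and distance between spindle_tip_journal and seat_far below 0.009 m and y of reel_red in the frame of spindle between 0.03 and 0.098 m and x of reel_red in the frame of spindle between -0.011 and 0.011 m and z of reel_red in the frame of spindle between -0.011 and 0.011 m and angle between the y axis of each of reel_red, reel_gold and the y axis of spindle, either way round below 0.45 rad and y of reel_gold in the frame of spindle between 0.03 and 0.098 m and x of reel_gold in the frame of spindle between -0.011 and 0.011 m and z of reel_gold in the frame of spindle between -0.011 and 0.011 m), for 0.3 s.
At the end, for the whole second after the job is handed in: Spindle in both notches (within 9 mm of each seat), every reel threaded on it between the cheeks; keeper across the notch (below 0.3 rad); every wax tube upright in a rail hole, every empty in a tray hole (within 6 mm of the axis, foot 22 mm, in the tray 18 mm, below the mouth); all at rest (all of step 3 and ((horizontal distance between tube_red and rail_hole0 below 0.006 m and z of tube_red in the frame of rail_hole0 below -0.022 m) or (horizontal distance between tube_red and rail_hole1 below 0.006 m and z of tube_red in the frame of rail_hole1 below -0.022 m) or (horizontal distance between tube_red and rail_hole2 below 0.006 m and z of tube_red in the frame of rail_hole2 below -0.022 m)) and ((horizontal distance between tube_green and rail_hole0 below 0.006 m and z of tube_green in the frame of rail_hole0 below -0.022 m) or (horizontal distance between tube_green and rail_hole1 below 0.006 m and z of tube_green in the frame of rail_hole1 below -0.022 m) or (horizontal distance between tube_green and rail_hole2 below 0.006 m and z of tube_green in the frame of rail_hole2 below -0.022 m)) and ((horizontal distance between tube_blue and rail_hole0 below 0.006 m and z of tube_blue in the frame of rail_hole0 below -0.022 m) or (horizontal distance between tube_blue and rail_hole1 below 0.006 m and z of tube_blue in the frame of rail_hole1 below -0.022 m) or (horizontal distance between tube_blue and rail_hole2 below 0.006 m and z of tube_blue in the frame of rail_hole2 below -0.022 m)) and ((horizontal distance between empty_a and refill_hole0 below 0.006 m and z of empty_a in the frame of refill_hole0 below -0.018 m) or (horizontal distance between empty_a and refill_hole1 below 0.006 m and z of empty_a in the frame of refill_hole1 below -0.018 m) or (horizontal distance between empty_a and refill_hole2 below 0.006 m and z of empty_a in the frame of refill_hole2 below -0.018 m)) and ((horizontal distance between empty_b and refill_hole0 below 0.006 m and z of empty_b in the frame of refill_hole0 below -0.018 m) or (horizontal distance between empty_b and refill_hole1 below 0.006 m and z of empty_b in the frame of refill_hole1 below -0.018 m) or (horizontal distance between empty_b and refill_hole2 below 0.006 m and z of empty_b in the frame of refill_hole2 below -0.018 m)) and angle between each of tube_red, tube_green, tube_blue, empty_a, empty_b's own z axis and vertical below 0.25 rad and value of joint keeper below 0.3 rad and linear speed of each of spindle, reel_red, reel_gold, tube_red, tube_green, tube_blue, empty_a, empty_b below 0.03 m/s); the robot touches nothing.
It fails at once if a tube falls over (angle between any of tube_red, tube_green, tube_blue, empty_a, empty_b's own z axis and vertical above 1.1 rad).
It fails at once if the seal stamp, matchbox or ink bottle is moved more than 3 cm or the stamp or bottle tipped over (distance of any of wax_seal, matchbox, ink_bottle from where it was at the start of the episode above 0.03 m or angle between any of wax_seal, ink_bottle's own z axis and vertical above 0.7 rad).
Of reel_red, reel_gold only 1 to 2 are there at a start; the rules pass over those that are not, and their reading is None.
Of tube_red, tube_green, tube_blue only 2 to 3 are there at a start; the rules pass over those that are not, and their reading is None.
Of empty_a, empty_b only 1 to 2 are there at a start; the rules pass over those that are not, and their reading is None.
At some moment in a run one of reel_red, reel_gold may be knocked a few centimetres aside while the robot is not near it.
It also fails if it takes over 210 s, if anything falls off the work surface, if the arm or the gripper's body presses on something with over 40 N, if the wrist force passes 120 N, or if a joint passes its speed limit or range.

## Working session

There is one attempt and no reset: what is moved stays moved. The work goes in short steps, Python scripts to look and compute and a tool call to move; the robot and the scene stay as the last step left them, time stands still between calls to the robot, and variables do not carry over. Pictures are saved under pics/ and viewed, at most 14 in all, crops included, and the job is handed in when it is done.

Besides the shell and the picture viewer there is one more tool, called after "Emit:" as name(argument=value, ...) on one line, values as JSON. carry_out: Moves the arm, as the interface text tells. Its arguments: {"type":"object","properties":{"plan":{"type":"array"},"squeeze":{"type":"number"}},"required":["plan"]}

```bash
ls; mkdir -p pics; cat > h.py <<'E'
import numpy as np, cv2
from scipy.spatial.transform import Rotation as R
from plant import r
def snap(n,f=None):
    im=r.snapshot(n)
    if f: cv2.imwrite('pics/'+f+'.png',cv2.cvtColor(im,cv2.COLOR_RGB2BGR))
    return im
E
python3 - <<'E'
from h import *
s=r.get_state();print({k:np.round(v,3) for k,v in s.items()})
for n in ['scene','side','wrist']:
    print(n,r.camera_params(n)); snap(n,n+'0')
E
```

```text
pics
{'clock': np.float64(0.0), 'q': array([-1.3  ,  0.69 , -0.195,  1.566,  0.157,  0.902, -0.215]), 'qd': array([ 0.001,  0.   , -0.   ,  0.003, -0.001, -0.003, -0.003]), 'joint_torque': array([-1.0000e-03, -5.2756e+01, -1.2670e+00, -1.5343e+01, -5.3000e-02,
        6.0000e-03,  0.0000e+00]), 'tool_pos': array([0.146, 0.607, 0.238]), 'eef_rot': array([ 0.118,  0.993, -0.001, -0.   ]), 'contact_force': array([-0.214,  0.522, -0.206]), 'moment': array([-0.036, -0.011, -0.001]), 'finger_force': np.float64(0.0), 'opening': np.float64(1.006)}
scene {'fx': 542.6975649728514, 'fy': 542.6975649728514, 'cx': 322.00819165003554, 'cy': 243.28056664694242, 'distortion': array([-0.10812013,  0.        ,  0.        ,  0.        ,  0.        ]), 'position': array([-0.05517365, -0.58296991,  0.7705744 ]), 'attitude': array([ 0.83300992, -0.32658977,  0.15333175, -0.41943171])}
side {'fx': 466.5380589244685, 'fy': 466.5380589244685, 'cx': 325.6768788471062, 'cy': 244.10281724679606, 'distortion': array([0.01044903, 0.        , 0.        , 0.        , 0.        ]), 'position': array([0.60236836, 0.97969849, 0.62830176]), 'attitude': array([ 0.00981901,  0.87409058, -0.48530216, -0.01873634])}
wrist {'fx': 376.8997229164026, 'fy': 376.8997229164026, 'cx': 319.5189415827787, 'cy': 242.49267412196056, 'distortion': array([-0.00664693,  0.        ,  0.        ,  0.        ,  0.        ]), 'hand_eye': array([[-9.65822639e-04, -9.55637931e-01, -2.94542377e-01,
         7.52490176e-02],
       [ 9.99999002e-01, -6.19320463e-04, -1.26968334e-03,
        -1.27451002e-04],
       [ 1.03094144e-03, -2.94543310e-01,  9.55637576e-01,
        -1.44796013e-01],
       [ 0.00000000e+00,  0.00000000e+00,  0.00000000e+00,
         1.00000000e+00]])}
```

View pics/scene0.png

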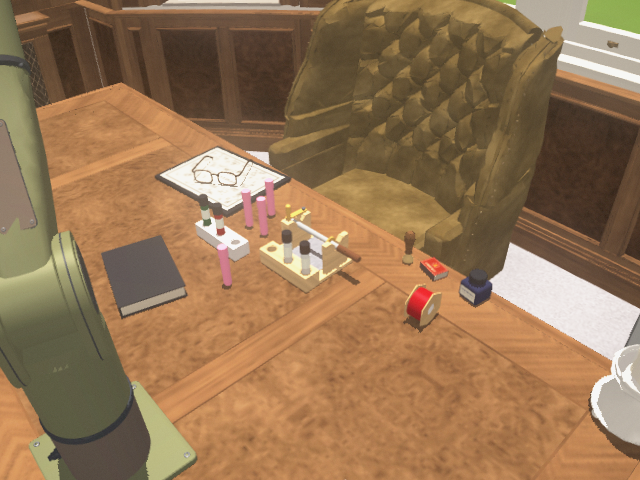

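View pics/side0.png

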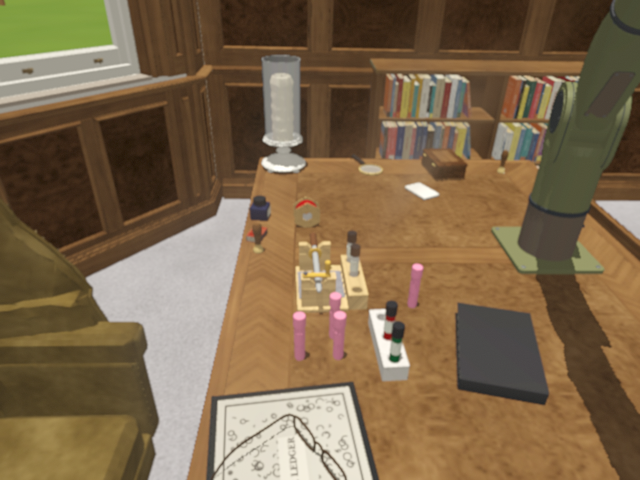

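```bash
cat >> h.py <<'E'
def cam(n,st=None):
    p=r.camera_params(n); K=np.array([[p['fx'],0,p['cx']],[0,p['fy'],p['cy']],[0,0,1.]])
    if n=='wrist':
        s=st or r.get_state(); Rt=R.from_quat(s['eef_rot']).as_matrix(); H=np.array(p['hand_eye'])
        return K,p['distortion'],Rt@H[:3,:3],np.array(s['tool_pos'])+Rt@H[:3,3]
    return K,p['distortion'],R.from_quat(p['attitude']).as_matrix(),np.array(p['position'])
def rays(c,uv):
    K,d,M,o=c; q=cv2.undistortPoints(np.array(uv,float).reshape(-1,1,2),K,d).reshape(-1,2)
    v=np.c_[q,np.ones(len(q))]@M.T; return o,v/np.linalg.norm(v,axis=1)[:,None]
def onz(c,uv,z):
    o,v=rays(c,uv); return o+v*((z-o[2])/v[:,2])[:,None]
def tri(cs,uvs):
    A=0;b=0;L=[]
    for c,uv in zip(cs,uvs):
        o,v=rays(c,[uv]); P=np.eye(3)-np.outer(v[0],v[0]); A=A+P; b=b+P@o; L.append((o,P))
    x=np.linalg.solve(A,b); return x,max(np.linalg.norm(P@(x-o)) for o,P in L)
def proj(c,X):
    K,d,M,o=c; return cv2.projectPoints((np.atleast_2d(X)-o)@M,np.zeros(3),np.zeros(3),K,d)[0].reshape(-1,2)
E
python3 - <<'E'
from h import *
S,D=cam('scene'),cam('side')
for n,a,b in [('greencap',(204,199),(398,328)),('redcap',(217,209),(391,307)),('empA cap',(287,236),(355,250)),('empB',(304,247),(351,238)),
 ('knob',(306,209),(318,262)),('reel',(423,305),(307,211)),('pinkfront',(225,248),(417,268)),('stamp',(409,235),(258,230)),('ink',(478,274),(260,201))]:
    x,e=tri([S,D],[a,b]); print(n,x.round(3),round(e,4))
for n,a,z in [('hole far',(270,247),.038),('tray end hole',(236,242),.034),('pinks',(245,190),.1),('',(262,200),.1),('',(270,182),.1),('front',(224,248),.1)]:
    print(n,onz(S,[a],z).round(3))
E
```

```text
greencap [0.449 0.399 0.103] 0.0003
redcap [0.451 0.344 0.101] 0.0014
empA cap [0.499 0.155 0.1  ] 0.0002
empB [0.503 0.103 0.098] 0.0005
knob [0.584 0.199 0.104] 0.0067
reel [ 0.599 -0.137  0.037] 0.0006
pinkfront [0.381 0.215 0.096] 0.002
stamp [0.72  0.008 0.066] 0.0035
ink [ 0.73  -0.168  0.055] 0.0038
hole far [[0.497 0.217 0.038]]
tray end hole [[0.455 0.29  0.034]]
pinks [[0.545 0.368 0.1  ]]
 [[0.547 0.304 0.1  ]]
 [[0.611 0.356 0.1  ]]
front [[0.379 0.212 0.1  ]]
```

Emit:
carry_out(plan=[{"rot": [0,0,0],"xyz": [-0.035,-0.022,0],"grip": 0},{"rot": [0,0,0],"xyz": [-0.07,-0.044,0],"grip": 0},{"rot": [0,0,0],"xyz": [-0.105,-0.066,0],"grip": 0},{"rot": [0,0,0],"xyz": [-0.14,-0.088,0],"grip": 0},{"rot": [0,0,0],"xyz": [-0.175,-0.11,0],"grip": 0},{"rot": [0,0,0],"xyz": [-0.21,-0.132,0],"grip": 0},{"rot": [0,0,0],"xyz": [-0.24,-0.15,0],"grip": 0},{"rot": [0,0,0],"xyz": [-0.24,-0.15,0],"grip": 0}])

```text
clock: 0.82
tool_pos: [0.3517, 0.3977, 0.2383]
eef_rot: [0.125, 0.992, -0.003, 0.002]
contact_force: [0.9, 0.2, -0.1]
opening: 1.004
finger_force: 0.0
```

Emit:
carry_out(plan=[{"rot": [0,0,-0.04],"xyz": [-0.035,-0.022,0],"grip": 0},{"rot": [0,0,-0.08],"xyz": [-0.07,-0.044,0],"grip": 0},{"rot": [0,0,-0.12],"xyz": [-0.105,-0.066,0],"grip": 0},{"rot": [0,0,-0.16],"xyz": [-0.14,-0.088,0],"grip": 0},{"rot": [0,0,-0.2],"xyz": [-0.175,-0.11,0],"grip": 0},{"rot": [0,0,-0.236],"xyz": [-0.21,-0.132,0],"grip": 0},{"rot": [0,0,-0.236],"xyz": [-0.24,-0.15,0],"grip": 0},{"rot": [0,0,-0.236],"xyz": [-0.24,-0.15,0],"grip": 0}])

```text
clock: 1.48
tool_pos: [0.5487, 0.1947, 0.238]
eef_rot: [0.007, 1.0, -0.003, 0.002]
contact_force: [0.1, -0.5, -0.2]
opening: 0.999
finger_force: 0.0
```

```bash
cat >> h.py <<'E'
def st():
    s=r.get_state(); print('t',round(float(s['clock']),2),'pos',np.round(s['tool_pos'],4),'rot',np.round(s['eef_rot'],4),'F',np.round(s['contact_force'],1),'open',round(float(s['opening'])*88,1),'ff',round(float(s['finger_force']),1)); return s
E
python3 - <<'E'
from h import *
import json
s=st(); snap('wrist','w1'); json.dump([np.array(s['tool_pos']).tolist(),np.array(s['eef_rot']).tolist()],open('w1.json','w'))
E
```

```text
t 1.48 pos [0.5487 0.1947 0.238 ] rot [ 0.0068  1.     -0.0026  0.0017] F [ 0.1 -0.5 -0.2] open 87.9 ff 0.0
```

View pics/w1.png

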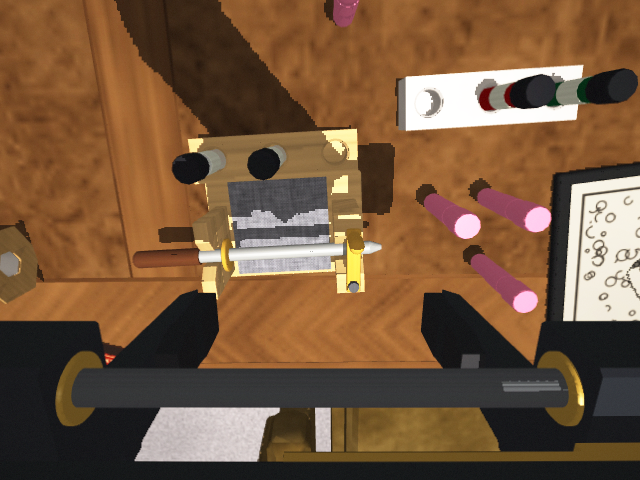

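Emit:
carry_out(plan=[{"rot": [0,0,0],"xyz": [0,-0.035,-0.015],"grip": 0},{"rot": [0,0,0],"xyz": [0,-0.07,-0.03],"grip": 0},{"rot": [0,0,0],"xyz": [0,-0.1,-0.05],"grip": 0},{"rot": [0,0,0],"xyz": [0,-0.12,-0.05],"grip": 0},{"rot": [0,0,0],"xyz": [0,-0.12,-0.05],"grip": 0},{"rot": [0,0,0],"xyz": [0,-0.12,-0.05],"grip": 0}])

```text
clock: 2.03
tool_pos: [0.5421, 0.0839, 0.2887]
eef_rot: [0.001, 1.0, 0.0, -0.0]
contact_force: [0.8, -0.2, 0.4]
opening: 1.0
finger_force: 0.0
```

```bash
python3 - <<'E'
from h import *
import json
s=st(); im=snap('wrist','w2'); json.dump([np.array(s['tool_pos']).tolist(),np.array(s['eef_rot']).tolist()],open('w2.json','w'))
a=cv2.imread('pics/w1.png')[120:305,125:405]; b=cv2.imread('pics/w2.png')
S=cam('wrist')
print(proj(S,[[.449,.399,.1],[.5,.15,.1],[.584,.199,.1],[.599,-.137,.037],[.5,.217,.038],[.455,.29,.034]]).round(0))
cv2.imwrite('pics/c1.png',cv2.resize(a,None,fx=2.85,fy=2.85,interpolation=cv2.INTER_CUBIC))
E
```

```text
t 2.03 pos [0.5421 0.0839 0.2887] rot [ 6.e-04  1.e+00  3.e-04 -3.e-04] F [ 0.8 -0.2  0.4] open 88.0 ff 0.0
[[694. 106.]
 [394. 167.]
 [441. 258.]
 [120. 252.]
 [448. 161.]
 [523. 115.]]
```

View pics/c1.png

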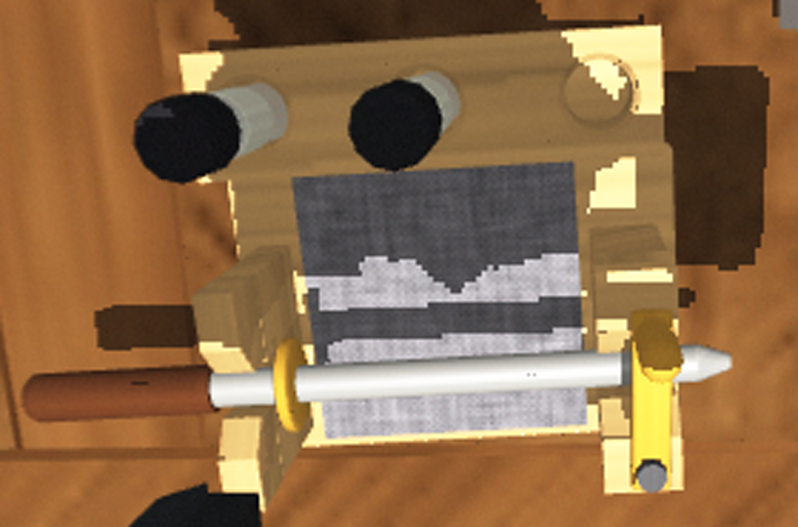

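View pics/w2.png

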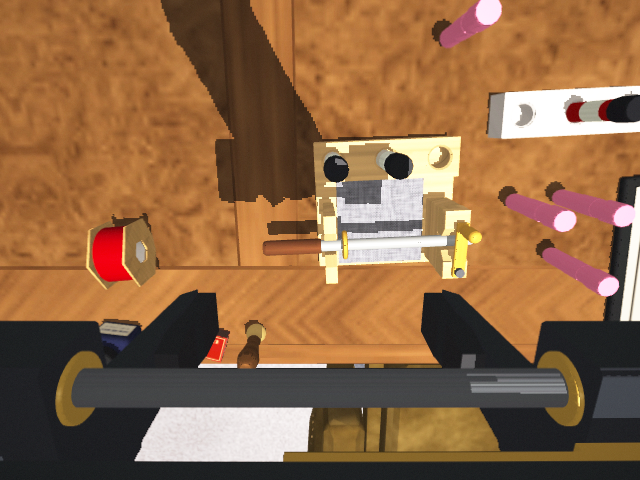

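```bash
cat >> h.py <<'E'
import json
def cf(f):
    p,q=json.load(open(f)); return cam('wrist',{'tool_pos':p,'eef_rot':q})
E
python3 - <<'E'
from h import *
A,B=cf('w1.json'),cf('w2.json'); S,D=cam('scene'),cam('side')
for n,a,b in [('knob',(356.6,246.3),(475,238)),('pin',(353.4,287),(459,272)),('hole2',(334.8,152.3),(440,157)),('cap1',(264,163.9),(398,166)),('cap0',(191,168),(336,169)),
 ('collar',(226.8,255),(345,245)),('tip',(381,247),(466,240)),('handle end',(134,259.3),(264,247)),('trayhole',(429,102),(524,115))]:
    x,e=tri([A,B],[a,b]); print(n,x.round(4),round(e,4))
print('at z: hole2',onz(A,[(334.8,152.3)],.038),onz(B,[(440,157)],.038),'tray',onz(A,[(429,102)],.034),'\ncaps',onz(A,[(264,163.9),(191,168),(533,91),(613,86)],[.110,.110,.110,.110][0]))
print('red,green side+w1',tri([S,A],[(217,205),(533,91)]),tri([S,A],[(204,195),(613,86)]))
print('reel',tri([S,B],[(423,305),(113,253)]),onz(B,[(113,253)],.034))
print('spindle line',onz(A,[(134,259.3),(226.8,255),(381,247)],.062))
print('hole caps', onz(B,[(398,166),(336,169)],.11), 'pinks',onz(A,[(467,226),(537,219),(523,301)],.1),onz(B,[(488,11)],.1))
E
```

```text
knob [0.5609 0.2211 0.113 ] 0.0006
pin [0.6049 0.2212 0.0861] 0.0005
hole2 [0.4965 0.2073 0.0375] 0.0003
cap1 [0.5    0.1525 0.0967] 0.0001
cap0 [0.5022 0.0979 0.0979] 0.0002
collar [0.5831 0.1094 0.0638] 0.0002
tip [0.5953 0.2563 0.0073] 0.0002
handle end [0.5847 0.0264 0.0663] 0.0003
trayhole [0.4554 0.2889 0.0348] 0.0004
at z: hole2 [[0.49623179 0.20725932 0.038     ]] [[0.49679567 0.20711318 0.038     ]] tray [[0.45504979 0.28919769 0.034     ]] 
caps [[0.49868293 0.15451488 0.11      ]
 [0.50079884 0.10204233 0.11      ]
 [0.45287953 0.33836054 0.11      ]
 [0.45037551 0.39160909 0.11      ]]
red,green side+w1 (array([0.45118779, 0.33952497, 0.11199095]), np.float64(0.002634619755705291)) (array([0.44916461, 0.38979003, 0.11644419]), np.float64(0.0028010285306866506))
reel (array([ 0.59585441, -0.14120825,  0.04358744]), np.float64(0.0025038458096790874)) [[ 0.60148029 -0.148404    0.034     ]]
spindle line [[0.5865971  0.02403656 0.062     ]
 [0.58350883 0.10887758 0.062     ]
 [0.57767087 0.24752568 0.062     ]]
hole caps [[0.49874124 0.14975487 0.11      ]
 [0.50115013 0.09734774 0.11      ]] pinks [[0.54900312 0.30733405 0.1       ]
 [0.54411608 0.36059924 0.1       ]
 [0.61352772 0.35996965 0.1       ]] [[0.38044133 0.21525469 0.1       ]]
```

```bash
python3 - <<'E'
from h import *
s=st(); print(np.round(s['q'],3))
E
```

```text
t 2.08 pos [0.5419 0.0854 0.2885] rot [-6.e-04  1.e+00  7.e-04 -5.e-04] F [-0.   0.8  0.1] open 87.9 ff 0.0
[-0.015  0.541 -0.364  1.729  0.231  0.915  1.099]
```

Emit:
carry_out(plan=[{"rot": [0,0,-0.12],"xyz": [0.04,0.012,0],"grip": 100},{"rot": [0,0,-0.24],"xyz": [0.04,0.012,0.03],"grip": 100},{"rot": [0,0,-0.36],"xyz": [0.04,0.012,0.06],"grip": 100},{"rot": [0,0,-0.48],"xyz": [0.04,0.012,0.088],"grip": 100},{"rot": [0,0,-0.6],"xyz": [0.04,0.012,0.088],"grip": 100},{"rot": [0,0,-0.72],"xyz": [0.04,0.012,0.088],"grip": 100},{"rot": [0,0,-0.84],"xyz": [0.04,0.012,0.088],"grip": 100},{"rot": [0,0,-0.96],"xyz": [0.04,0.012,0.088],"grip": 100}])

```text
clock: 2.75
tool_pos: [0.5018, 0.0986, 0.2001]
eef_rot: [-0.466, 0.885, 0.001, -0.0]
contact_force: [0.1, 0.4, -0.5]
opening: 0.609
finger_force: 0.0
```

Emit:
carry_out(plan=[{"rot": [0,0,-0.12],"xyz": [0,0,0],"grip": 100},{"rot": [0,0,-0.24],"xyz": [0,0,0],"grip": 100},{"rot": [0,0,-0.36],"xyz": [0,0,0],"grip": 100},{"rot": [0,0,-0.48],"xyz": [0,0,0],"grip": 100},{"rot": [0,0,-0.6],"xyz": [0,0,0],"grip": 100},{"rot": [0,0,-0.656],"xyz": [0,0,0],"grip": 100},{"rot": [0,0,-0.656],"xyz": [0,0,0],"grip": 100},{"rot": [0,0,-0.656],"xyz": [0,0,0],"grip": 100}])

```text
clock: 3.42
tool_pos: [0.5021, 0.0975, 0.2004]
eef_rot: [0.723, -0.691, -0.001, -0.0]
contact_force: [-0.2, -0.3, -0.3]
opening: 0.612
finger_force: 0.0
```

```bash
cat >> h.py <<'E'
YAW=.045
def go(p,yaw=None,s=None):
    "tool-frame shift and turn to world TCP p, tool pointing down, tool x=-caddy y"
    s=s or r.get_state(); yaw=YAW if yaw is None else yaw
    Rt=R.from_quat(s['eef_rot']); a=yaw-np.pi/2
    T=R.from_matrix(np.array([[np.cos(a),np.sin(a),0],[np.sin(a),-np.cos(a),0],[0,0,-1]]).T.T)
    print('-> ',p,'xyz',Rt.inv().apply(np.array(p)-s['tool_pos']).round(4),'rot',(Rt.inv()*T).as_rotvec().round(4))
E
python3 - <<'E'
from h import *
s=st(); print(np.round(s['q'],2)); im=snap('wrist','w3'); C=cam('wrist',s)
go([.502,.0975,.2]); go([.502,.0975,.08])
g=cv2.cvtColor(im,cv2.COLOR_RGB2BGR).copy()
for p in [[.502,.0975,.11],[.4995,.1525,.11],[.497,.2075,.038],[.4552,.289,.034],[.453,.344,.11],[.450,.399,.11],[.5842,.0943,.062],[.5609,.2211,.117]]:
    u=proj(C,p)[0]; print(p,u.round(0)); cv2.drawMarker(g,tuple(int(v) for v in u),(255,0,255),0,12,1)
cv2.imwrite('pics/w3m.png',g)
E
```

```text
t 3.42 pos [0.5021 0.0975 0.2004] rot [ 7.231e-01 -6.908e-01 -9.000e-04 -2.000e-04] F [-0.2 -0.3 -0.3] open 53.9 ff 0.0
[ 0.18  0.7  -0.77  1.93  0.67  0.8   2.22]
->  [0.502, 0.0975, 0.2] xyz [-0.0004  0.0003  0.0005] rot [0.0007 0.0011 0.0001]
->  [0.502, 0.0975, 0.08] xyz [-0.0003  0.0002  0.1205] rot [0.0007 0.0011 0.0001]
[0.502, 0.0975, 0.11] [321. 249.]
[0.4995, 0.1525, 0.11] [321. 323.]
[0.497, 0.2075, 0.038] [321. 338.]
[0.4552, 0.289, 0.034] [359. 409.]
[0.453, 0.344, 0.11] [365. 525.]
[0.45, 0.399, 0.11] [363. 570.]
[0.5842, 0.0943, 0.062] [215. 221.]
[0.5609, 0.2211, 0.117] [233. 408.]
```

View pics/w3m.png

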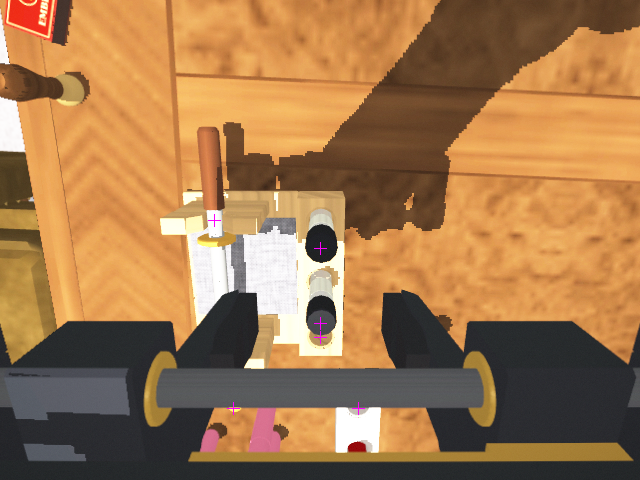

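Emit:
carry_out(plan=[{"rot": [0,0,0],"xyz": [0,0,0.035],"grip": 139},{"rot": [0,0,0],"xyz": [0,0,0.07],"grip": 139},{"rot": [0,0,0],"xyz": [0,0,0.1],"grip": 139},{"rot": [0,0,0],"xyz": [0,0,0.118],"grip": 139},{"rot": [0,0,0],"xyz": [0,0,0.118],"grip": 139},{"rot": [0,0,0],"xyz": [0,0,0.118],"grip": 255},{"rot": [0,0,0],"xyz": [0,0,0.118],"grip": 255},{"rot": [0,0,0],"xyz": [0,0,0.118],"grip": 255}], squeeze=20)

```text
clock: 4.13
tool_pos: [0.5037, 0.0961, 0.0841]
eef_rot: [0.723, -0.691, 0.001, -0.001]
contact_force: [-0.1, 0.1, 0.2]
opening: 0.255
finger_force: 0.1
```

Emit:
carry_out(plan=[{"rot": [0,0,0],"xyz": [0,0,0],"grip": 255},{"rot": [0,0,0],"xyz": [0,0,0],"grip": 255},{"rot": [0,0,0],"xyz": [0,0,-0.03],"grip": 255},{"rot": [0,0,0],"xyz": [0,0,-0.06],"grip": 255},{"rot": [0,0,0],"xyz": [0,0,-0.09],"grip": 255},{"rot": [0,0,0],"xyz": [0,0,-0.12],"grip": 255},{"rot": [0,0,0],"xyz": [0,0,-0.12],"grip": 255},{"rot": [0,0,0],"xyz": [0,0,-0.12],"grip": 255}])

```text
clock: 4.8
tool_pos: [0.5037, 0.0955, 0.2044]
eef_rot: [0.722, -0.692, 0.001, -0.002]
contact_force: [0.3, 0.1, -0.6]
opening: 0.244
finger_force: 20.0
```

Emit:
carry_out(plan=[{"rot": [0,0,0],"xyz": [-0.03,0.006,0],"grip": 255},{"rot": [0,0,0],"xyz": [-0.06,0.012,0],"grip": 255},{"rot": [0,0,0],"xyz": [-0.09,0.018,0],"grip": 255},{"rot": [0,0,0],"xyz": [-0.12,0.024,0],"grip": 255},{"rot": [0,0,0],"xyz": [-0.15,0.03,0],"grip": 255},{"rot": [0,0,0],"xyz": [-0.18,0.036,0],"grip": 255},{"rot": [0,0,0],"xyz": [-0.193,0.038,0],"grip": 255},{"rot": [0,0,0],"xyz": [-0.193,0.038,0],"grip": 255}])

```text
clock: 5.47
tool_pos: [0.454, 0.2904, 0.202]
eef_rot: [0.725, -0.689, -0.001, -0.0]
contact_force: [0.3, -0.0, -1.5]
opening: 0.24
finger_force: 20.0
```

```bash
python3 - <<'E'
from h import *
s=st(); im=snap('wrist','w4'); 
go([.4552,.289,.2]); go([.4552,.289,.083])
sc=snap('scene'); a=cv2.cvtColor(np.hstack([im[150:450,150:550],sc[150:300,170:370].repeat(2,0).repeat(2,1)]),cv2.COLOR_RGB2BGR)
cv2.imwrite('pics/v4.png',a)
E
```

```text
t 5.47 pos [0.454  0.2904 0.202 ] rot [ 7.247e-01 -6.890e-01 -1.500e-03 -3.000e-04] F [ 0.3 -0.  -1.5] open 21.1 ff 20.0
->  [0.4552, 0.289, 0.2] xyz [-0.0016 -0.0003  0.0017] rot [ 0.0017 -0.0006  0.0028]
->  [0.4552, 0.289, 0.083] xyz [-0.0017 -0.0005  0.1187] rot [ 0.0017 -0.0006  0.0028]
```

View pics/v4.png

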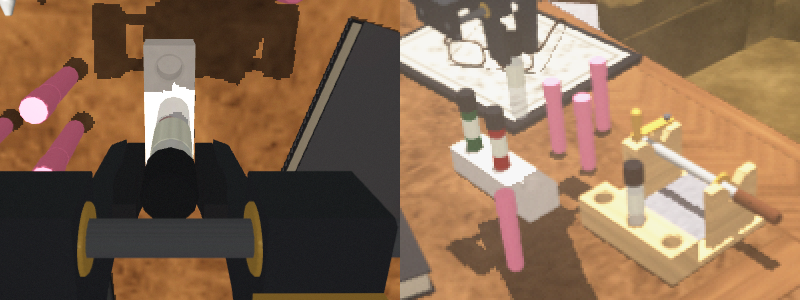

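Emit:
carry_out(plan=[{"rot": [0,0,0],"xyz": [0,0,0.025],"grip": 255},{"rot": [0,0,0],"xyz": [0,0,0.05],"grip": 255},{"rot": [0,0,0],"xyz": [0,0,0.075],"grip": 255},{"rot": [0,0,0],"xyz": [0,0,0.088],"grip": 255},{"rot": [0,0,0],"xyz": [0,0,0.1],"grip": 255},{"rot": [0,0,0],"xyz": [0,0,0.11],"grip": 255},{"rot": [0,0,0],"xyz": [0,0,0.116],"grip": 255},{"rot": [0,0,0],"xyz": [0,0,0.116],"grip": 255}])

```text
clock: 6.23
tool_pos: [0.4568, 0.2932, 0.0897]
eef_rot: [0.723, -0.691, -0.004, -0.006]
contact_force: [-3.7, 7.0, 19.7]
opening: 0.226
finger_force: 20.3
```

```bash
python3 - <<'E'
from h import *
s=st(); snap('wrist'); s=st(); go([.4552,.289,.084])
E
```

```text
t 6.23 pos [0.4568 0.2932 0.0897] rot [ 0.7232 -0.6906 -0.0035 -0.0063] F [-3.7  7.  19.7] open 19.9 ff 20.3
t 6.28 pos [0.4567 0.2929 0.0898] rot [ 0.7232 -0.6906 -0.0034 -0.006 ] F [-4.1  7.1 20.1] open 19.9 ff 20.3
->  [0.4552, 0.289, 0.084] xyz [0.0039 0.0017 0.0057] rot [-0.0039  0.0132  0.001 ]
```

```bash
python3 - <<'E'
from h import *
im=snap('wrist'); sc=snap('scene'); sd=snap('side')
a=np.hstack([cv2.resize(im[150:400,200:440],None,fx=1.6,fy=1.6),cv2.resize(sc[170:270,190:290],(400,400),interpolation=2)])
a=np.vstack([a[:, :780],cv2.resize(sd[290:390,340:530],(780,180))[:180]])
cv2.imwrite('pics/v5.png',cv2.cvtColor(a,cv2.COLOR_RGB2BGR))
E
```

View pics/v5.png

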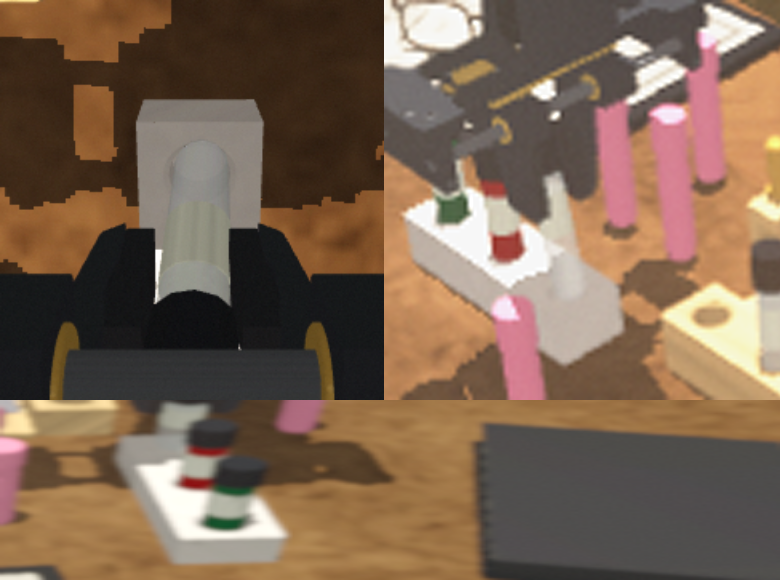

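Emit:
carry_out(plan=[{"rot": [0,0,0],"xyz": [-0.003,0.001,0],"grip": 255},{"rot": [0,0,0],"xyz": [-0.005,0.002,0],"grip": 255},{"rot": [0,0,0],"xyz": [-0.005,0.002,0.001],"grip": 255},{"rot": [0,0,0],"xyz": [-0.005,0.002,0.002],"grip": 255},{"rot": [0,0,0],"xyz": [-0.005,0.002,0.002],"grip": 255},{"rot": [0,0,0],"xyz": [-0.005,0.002,0.002],"grip": 255}])

```text
clock: 6.93
tool_pos: [0.4552, 0.2966, 0.0878]
eef_rot: [0.723, -0.691, -0.003, -0.006]
contact_force: [-2.7, 6.0, 19.1]
opening: 0.215
finger_force: 19.0
```

Emit:
carry_out(plan=[{"rot": [0,0,0],"xyz": [0,0,-0.01],"grip": 255},{"rot": [0,0,0],"xyz": [0.005,-0.002,-0.025],"grip": 255},{"rot": [0,0,0],"xyz": [0.005,-0.002,-0.025],"grip": 255},{"rot": [0,0,0],"xyz": [0.005,-0.002,-0.025],"grip": 255},{"rot": [0,0,0],"xyz": [0.005,-0.002,-0.025],"grip": 255}])

```text
clock: 7.35
tool_pos: [0.4564, 0.2851, 0.1091]
eef_rot: [0.722, -0.692, 0.0, 0.001]
contact_force: [-0.1, 0.4, -0.5]
opening: 0.213
finger_force: 19.5
```

```bash
python3 - <<'E'
from h import *
snap('wrist'); s=st(); im=snap('wrist','w6'); C=cam('wrist',s); p=np.array(s['tool_pos'])
u=proj(C,[[.4552,.289,.034],p*[1,1,0]+[0,0,.034],p*[1,1,0]+[0,0,.055]]); print(u.round(1))
g=cv2.cvtColor(im,cv2.COLOR_RGB2BGR)[180:380,220:420].copy(); g=cv2.resize(g,None,fx=3,fy=3,interpolation=2)
for q in u: cv2.drawMarker(g,tuple(int(v) for v in (q-[220,180])*3),(255,0,255),0,15,1)
cv2.imwrite('pics/v6.png',g)
E
```

```text
t 7.4 pos [0.4561 0.2854 0.1089] rot [ 7.223e-01 -6.916e-01  1.000e-04  8.000e-04] F [-0.5 -0.5 -0.1] open 18.6 ff 19.5
[[322.1 262.3]
 [320.9 256.8]
 [321.  269. ]]
```

View pics/v6.png

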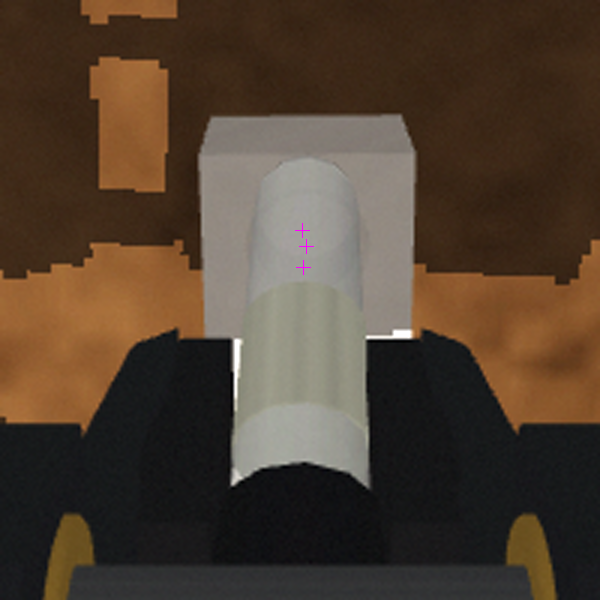

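```bash
cat >> h.py <<'E'
from scipy.optimize import fsolve
def tilt(s,vf,vc,rf=.007,sgn=-1):
    "tube in grip: rows of camera-side foot edge and cap-bottom edge -> a (grasp to foot), tilt of foot to the camera side. sgn=-1: camera on -y side"
    C=cam('wrist',s); p=np.array(s['tool_pos']); Rt=R.from_quat(s['eef_rot']).as_matrix(); G=p-.019*Rt[:,2]; c=Rt[:,0]; dn=Rt[:,2]
    def f(v):
        a,t=v; ax=dn*np.cos(t)+c*np.sin(t); n=c*np.cos(t)-dn*np.sin(t); F=G+a*ax
        return [proj(C,F+rf*n)[0,1]-vf, proj(C,F-.078*ax+.011*n)[0,1]-vc]
    a,t=fsolve(f,[.08,.1]); F=G+a*(dn*np.cos(t)+c*np.sin(t)); print('a',a.round(4),'tilt',t.round(3),'foot',F.round(4)); return a,t,F
E
python3 - <<'E'
from h import *
s=st()
for rf in (.005,.007,.009): tilt(s,232.7,335,rf)
im=cv2.imread('pics/w4.png')
g=im.mean(2)[:,322]; print([int(v) for v in g[200:340]])
E
```

```text
t 7.45 pos [0.456  0.2857 0.1089] rot [ 0.7225 -0.6914 -0.      0.0008] F [ 0.7 -0.2 -0.5] open 19.1 ff 19.5
a 0.0692 tilt 0.27 foot [0.4567 0.2672 0.0612]
a 0.0686 tilt 0.244 foot [0.4567 0.2691 0.0613]
a 0.0681 tilt 0.218 foot [0.4566 0.271  0.0614]
[153, 153, 152, 152, 144, 142, 156, 152, 152, 155, 154, 153, 154, 154, 154, 154, 153, 154, 155, 153, 155, 153, 156, 151, 138, 138, 135, 136, 133, 134, 149, 149, 151, 152, 155, 255, 255, 255, 255, 255, 255, 255, 255, 255, 255, 255, 254, 201, 202, 201, 202, 199, 198, 199, 198, 199, 200, 200, 201, 199, 201, 200, 201, 199, 137, 137, 129, 142, 152, 150, 151, 152, 152, 153, 151, 151, 153, 154, 155, 154, 152, 153, 156, 156, 154, 153, 152, 152, 166, 144, 145, 146, 146, 147, 145, 145, 143, 109, 17, 19, 17, 19, 19, 18, 18, 21, 21, 23, 16, 21, 17, 18, 17, 23, 21, 19, 21, 17, 17, 20, 18, 18, 22, 20, 18, 20, 21, 20, 20, 21, 21, 21, 21, 20, 22, 21, 22, 21, 19, 21]
```

Emit:
carry_out(plan=[{"rot": [0,-0.12,0],"xyz": [-0.004,0.001,-0.01],"grip": 255},{"rot": [0,-0.244,0],"xyz": [-0.008,0.001,-0.01],"grip": 255},{"rot": [0,-0.244,0],"xyz": [-0.008,0.001,-0.01],"grip": 255},{"rot": [0,-0.244,0],"xyz": [-0.008,0.001,-0.01],"grip": 255},{"rot": [0,-0.244,0],"xyz": [-0.008,0.001,-0.01],"grip": 255}])

```text
clock: 7.87
tool_pos: [0.4547, 0.2952, 0.1195]
eef_rot: [0.718, -0.686, -0.088, -0.083]
contact_force: [-0.3, 0.2, -0.5]
opening: 0.211
finger_force: 19.5
```

```bash
python3 - <<'E'
from h import *
tilt({'tool_pos':[.454,.2904,.202],'eef_rot':[.7247,-.689,-.0015,-.0003]},247,298)
snap('wrist'); s=st(); im=snap('wrist','w7'); C=cam('wrist',s); sc=snap('scene')
u=proj(C,[[.4552,.289,.034]]); print(u.round(1))
g=np.hstack([cv2.resize(im[180:380,220:420],(400,400)),cv2.resize(sc[150:270,190:310],(400,400))]); g=cv2.cvtColor(g,cv2.COLOR_RGB2BGR)
cv2.drawMarker(g,tuple(int(v) for v in (u[0]-[220,180])*2),(255,0,255),0,15,1)
cv2.imwrite('pics/v7.png',g)
E
```

```text
a 0.0904 tilt 0.007 foot [0.4539 0.29   0.1306]
t 7.92 pos [0.4545 0.2961 0.1198] rot [ 0.718  -0.6854 -0.0878 -0.0839] F [-1.   0.  -0.3] open 18.8 ff 19.5
[[320.5 210.8]]
```

View pics/v7.png

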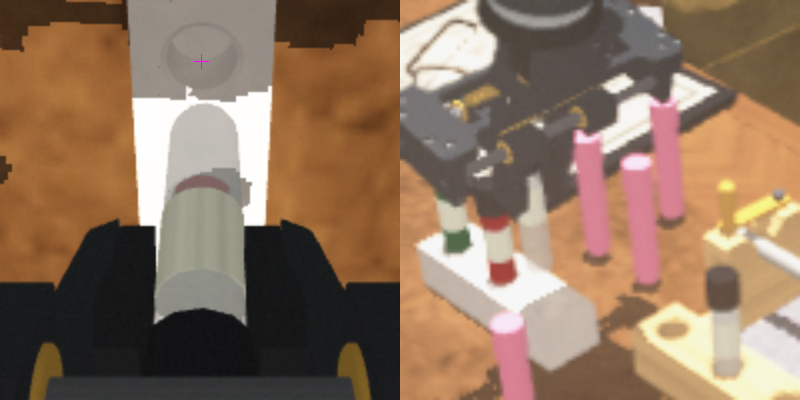

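```bash
python3 - <<'E'
from h import *
s=st(); Rt=R.from_quat(s['eef_rot']).as_matrix(); print(Rt.round(3))
for vf in (232.5,): 
  a,t,F=tilt(s,vf,335); G=np.array(s['tool_pos'])-.019*Rt[:,2]; print(G,G-F)
E
```

```text
t 8.02 pos [0.4544 0.2965 0.12  ] rot [ 0.7182 -0.6851 -0.0879 -0.0842] F [-0.2 -0.6 -0.4] open 18.8 ff 19.5
[[ 0.046 -0.999 -0.011]
 [-0.969 -0.047  0.241]
 [-0.242 -0.001 -0.97 ]]
a 0.069 tilt 0.248 foot [0.4547 0.2916 0.0695]
[0.45465069 0.29189127 0.13844098] [-5.04450931e-05  2.41707749e-04  6.89552179e-02]
```

```bash
python3 - <<'E'
from h import *
S=cam('scene'); print((proj(S,[[.4547,.2916,.07],[.4547,.2916,.17],[.549,.307,0],[.549,.307,.1]])-[190,150])*3.333+[400,0])
sc=snap('scene'); a=sc[185:250,210:260]; b=cv2.imread('pics/w4.png')
cv2.imwrite('pics/v8.png',cv2.cvtColor(cv2.resize(sc[170:250,190:290],(800,600),interpolation=2),cv2.COLOR_RGB2BGR))
E
```

```text
[[545.62293327 262.76596089]
 [527.81637397 135.68827959]
 [651.11109934 280.18859921]
 [639.57447995 163.89847891]]
```

View pics/v8.png

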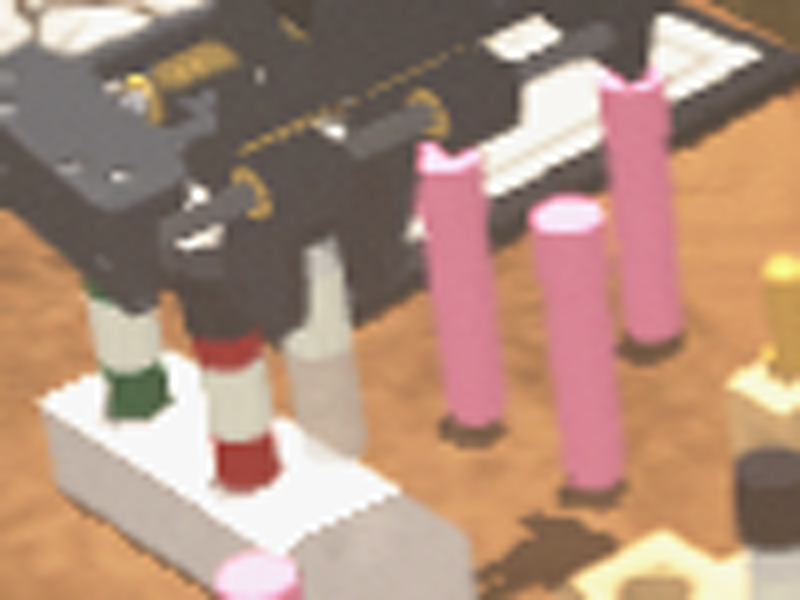

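```bash
python3 - <<'E'
from h import *
C=cam('wrist',{'tool_pos':[.4545,.2961,.1198],'eef_rot':[.718,-.6854,-.0878,-.0839]})
print(onz(C,[(320.2,207.5)],.034))
for i in range(4):
    s=st(); im=snap('wrist')
g=cv2.cvtColor(im,cv2.COLOR_RGB2GRAY)[185:240,285:355]
C=cam('wrist',s)
e=cv2.Canny(g,15,40); ys,xs=np.nonzero(e)
for k in range(0,55,3): print(''.join('#' if e[k:k+3,j].any() else '.' for j in range(70)))
E
```

```text
[[0.4554516  0.28673526 0.034     ]]
t 8.07 pos [0.4544 0.2963 0.12  ] rot [ 0.7182 -0.6851 -0.0879 -0.0842] F [-0.3 -0.9 -1. ] open 18.6 ff 19.5
t 8.12 pos [0.4545 0.296  0.1199] rot [ 0.7181 -0.6852 -0.0879 -0.0842] F [ 0.3 -0.   0.1] open 19.0 ff 19.5
t 8.17 pos [0.4545 0.2956 0.1199] rot [ 0.7179 -0.6854 -0.0879 -0.0842] F [-0.8  0.8  0.5] open 19.0 ff 19.5
t 8.22 pos [0.4546 0.2953 0.1198] rot [ 0.7178 -0.6856 -0.0879 -0.0841] F [ 0.5 -0.3 -1.6] open 18.9 ff 19.5
......................................................................
......................................................................
...........................##################.........................
.....................##############################.#.................
..................#########...................#######.................
.................##..##...........................#####...............
................#.##.###.......................####.#..##.............
#..............#..#.#..######..............#####..####..#.............
##.............#..#..........##############..........#..##............
#.............##..##................................##..#.............
##.............##..##.#............................##..##.............
#...............##..###.........................###...##..............
#.....................#####.................#####...............######
##..........................####.###########................####......
.#.#########################.#######.......#################..........
.##............................####.#######...........................
.#........................#####............#####......................
.#.....................####....................####...................
.#.....................#..........................#...................
```

Emit:
carry_out(plan=[{"rot": [0,0,0],"xyz": [0.003,0,-0.001],"grip": 255},{"rot": [0,0,0],"xyz": [0.003,0,-0.001],"grip": 255},{"rot": [0,0,0],"xyz": [0.0065,0,0.013],"grip": 255},{"rot": [0,0,0],"xyz": [0.0105,0,0.028],"grip": 255},{"rot": [0,0,0],"xyz": [0.0125,0,0.038],"grip": 255},{"rot": [0,0,0],"xyz": [0.0145,0,0.046],"grip": 255},{"rot": [0,0,0],"xyz": [0.016,0,0.052],"grip": 255},{"rot": [0,0,0],"xyz": [0.016,0,0.052],"grip": 255}])

```text
clock: 8.93
tool_pos: [0.4545, 0.2917, 0.0654]
eef_rot: [0.717, -0.686, -0.088, -0.084]
contact_force: [-1.4, -0.2, 1.3]
opening: 0.209
finger_force: 20.4
```

```bash
python3 - <<'E'
from h import *
s=st(); im=snap('wrist','w9'); Rt=R.from_quat(s['eef_rot']).as_matrix();print('foot',np.array(s['tool_pos'])-.019*Rt[:,2]-[0,0,.069])
g=im[:,320].mean(1); print([(i,int(g[i])) for i in range(150,345,3)])
E
```

```text
t 8.93 pos [0.4545 0.2917 0.0654] rot [ 0.7175 -0.6859 -0.0882 -0.0841] F [-1.4 -0.2  1.3] open 18.4 ff 20.4
foot [0.45467828 0.28715495 0.01479223]
[(150, 35), (153, 41), (156, 39), (159, 37), (162, 37), (165, 37), (168, 37), (171, 37), (174, 39), (177, 40), (180, 40), (183, 40), (186, 38), (189, 37), (192, 37), (195, 37), (198, 35), (201, 58), (204, 130), (207, 130), (210, 127), (213, 129), (216, 128), (219, 129), (222, 130), (225, 129), (228, 130), (231, 129), (234, 134), (237, 136), (240, 134), (243, 136), (246, 129), (249, 131), (252, 130), (255, 131), (258, 131), (261, 132), (264, 130), (267, 130), (270, 129), (273, 129), (276, 142), (279, 141), (282, 142), (285, 142), (288, 141), (291, 141), (294, 140), (297, 141), (300, 142), (303, 141), (306, 140), (309, 140), (312, 142), (315, 140), (318, 144), (321, 134), (324, 134), (327, 135), (330, 134), (333, 134), (336, 134), (339, 132), (342, 18)]
```

Emit:
carry_out(plan=[{"rot": [0,0,0],"xyz": [0,0,0],"grip": 139},{"rot": [0,0,0],"xyz": [0,0,0],"grip": 139},{"rot": [0,0,0],"xyz": [0,0,0],"grip": 139},{"rot": [0,0,0],"xyz": [-0.008,0,-0.033],"grip": 139},{"rot": [0,0,0],"xyz": [-0.016,0,-0.066],"grip": 139},{"rot": [0,0,0],"xyz": [-0.024,0,-0.099],"grip": 139},{"rot": [0,0,0],"xyz": [-0.0327,0,-0.131],"grip": 139},{"rot": [0,0,0],"xyz": [-0.0327,0,-0.131],"grip": 139}])

```text
clock: 9.65
tool_pos: [0.4573, 0.2945, 0.2063]
eef_rot: [0.717, -0.686, -0.088, -0.089]
contact_force: [0.6, 0.5, 0.5]
opening: 0.456
finger_force: 0.0
```

Emit:
carry_out(plan=[{"rot": [0,0.12,0],"xyz": [-0.025,0,0.006],"grip": 139},{"rot": [0,0.24,0],"xyz": [-0.049,0,0.012],"grip": 139},{"rot": [0,0.244,0],"xyz": [-0.049,0,0.012],"grip": 139},{"rot": [0,0.244,0],"xyz": [-0.049,0,0.012],"grip": 139},{"rot": [0,0.244,0],"xyz": [-0.049,0,0.012],"grip": 139},{"rot": [0,0.244,0],"xyz": [-0.049,0,0.012],"grip": 139},{"rot": [0,0.244,0],"xyz": [-0.049,0,0.012],"grip": 139}])

```text
clock: 10.23
tool_pos: [0.4537, 0.3395, 0.2]
eef_rot: [0.722, -0.692, 0.001, 0.001]
contact_force: [0.2, 0.5, -0.3]
opening: 0.455
finger_force: 0.0
```

```bash
cat >> h.py <<'E'
def caps(s,im,z=.110):
    "dark blobs of caps, centre of circle of camera-far part cast on z"
    C=cam('wrist',s); hsv=cv2.cvtColor(im,cv2.COLOR_RGB2HSV); m=(hsv[...,2]<45).astype(np.uint8); m[320:]=0
    n,l,stt,ce=cv2.connectedComponentsWithStats(m)
    for k in range(1,n):
        if 150<stt[k,4]<6000: print('cap',stt[k,:5],ce[k].round(1),onz(C,[ce[k]],z-.006).round(4))
E
python3 - <<'E'
from h import *
st(); snap('wrist'); s=st(); im=snap('wrist','w10'); C=cam('wrist',s); print(np.round(s['q'],2))
caps(s,im); go([.4523,.3422,.2]); print(proj(C,[[.4523,.3422,.11],[.4497,.397,.11],[.4547,.2872,.11]]).round(0))
E
```

```text
t 10.23 pos [0.4537 0.3395 0.2   ] rot [ 7.215e-01 -6.924e-01  5.000e-04  8.000e-04] F [ 0.2  0.5 -0.3] open 40.0 ff 0.0
t 10.28 pos [0.4537 0.3396 0.2001] rot [ 7.215e-01 -6.924e-01  4.000e-04  6.000e-04] F [-0.1 -0.4  1. ] open 39.5 ff 0.0
[-0.29  0.76 -0.77  1.77  0.66  0.9   1.83]
cap [424 110  96 210 832] [466.4 219.6] [[0.3589 0.3173 0.104 ]]
cap [310 151  34  36 963] [326.3 168.6] [[0.4523 0.288  0.104 ]]
cap [307 231  32  39 962] [322.5 250. ] [[0.4525 0.3421 0.104 ]]
cap [  13  290  260   30 2713] [174.3 308.4] [[0.5553 0.3897 0.104 ]]
cap [ 367  290   51   30 1138] [388. 307.] [[0.4045 0.3825 0.104 ]]
cap [309 301  29  19 406] [322.8 310.7] [[0.4503 0.3873 0.104 ]]
->  [0.4523, 0.3422, 0.2] xyz [-0.0023  0.0013  0.0003] rot [ 0.0003 -0.001  -0.0037]
[[323. 253.]
 [323. 327.]
 [323. 168.]]
```

Emit:
carry_out(plan=[{"rot": [0,0,0],"xyz": [-0.002,0.001,0.035],"grip": 139},{"rot": [0,0,0],"xyz": [-0.002,0.001,0.07],"grip": 139},{"rot": [0,0,0],"xyz": [-0.002,0.001,0.1],"grip": 139},{"rot": [0,0,0],"xyz": [-0.002,0.001,0.117],"grip": 139},{"rot": [0,0,0],"xyz": [-0.002,0.001,0.117],"grip": 139},{"rot": [0,0,0],"xyz": [-0.002,0.001,0.117],"grip": 139},{"rot": [0,0,0],"xyz": [-0.002,0.001,0.117],"grip": 255},{"rot": [0,0,0],"xyz": [-0.002,0.001,0.117],"grip": 255}], squeeze=35)

```text
clock: 11.0
tool_pos: [0.4526, 0.3446, 0.0852]
eef_rot: [0.722, -0.691, -0.0, -0.001]
contact_force: [-0.3, -0.5, 0.1]
opening: 0.33
finger_force: 0.0
```

Emit:
carry_out(plan=[{"rot": [0,0,0],"xyz": [0,0,0],"grip": 255},{"rot": [0,0,0],"xyz": [0,0,0],"grip": 255},{"rot": [0,0,0],"xyz": [0,0,-0.03],"grip": 255},{"rot": [0,0,0],"xyz": [0,0,-0.06],"grip": 255},{"rot": [0,0,0],"xyz": [0,0,-0.09],"grip": 255},{"rot": [0,0,0],"xyz": [0,0,-0.12],"grip": 255},{"rot": [0,0,0],"xyz": [0.02,-0.006,-0.12],"grip": 255},{"rot": [0,0,0],"xyz": [0.045,-0.013,-0.12],"grip": 255}])

```text
clock: 11.67
tool_pos: [0.4667, 0.3027, 0.2067]
eef_rot: [0.724, -0.69, -0.0, -0.003]
contact_force: [1.3, -0.8, -1.5]
opening: 0.235
finger_force: 35.0
```

Emit:
carry_out(plan=[{"rot": [0,0,0],"xyz": [0.03,-0.008,0],"grip": 255},{"rot": [0,0,0],"xyz": [0.06,-0.016,0],"grip": 255},{"rot": [0,0,0],"xyz": [0.08,-0.022,0],"grip": 255},{"rot": [0,0,0],"xyz": [0.0915,-0.0255,0],"grip": 255},{"rot": [0,0,0],"xyz": [0.0915,-0.0255,0],"grip": 255},{"rot": [0,0,0],"xyz": [0.0915,-0.0255,0],"grip": 255},{"rot": [0,0,0],"xyz": [0.0915,-0.0255,0],"grip": 255},{"rot": [0,0,0],"xyz": [0.0915,-0.0255,0],"grip": 255}])

```text
clock: 12.33
tool_pos: [0.4955, 0.2116, 0.204]
eef_rot: [0.724, -0.69, -0.001, -0.001]
contact_force: [0.4, -0.4, -0.2]
opening: 0.236
finger_force: 35.0
```

```bash
python3 - <<'E'
from h import *
st(); snap('wrist'); s=st(); im=snap('wrist','w11'); C=cam('wrist',s)
go([.497,.2075,.2]); caps(s,im)
# red wax / cap rows along tube column
h=cv2.cvtColor(im,cv2.COLOR_RGB2HSV)[:,320]; print([(i,*map(int,h[i])) for i in range(200,330,4)])
print('hole2 proj',proj(C,[[.497,.2075,.038]]))
E
```

```text
t 12.33 pos [0.4955 0.2116 0.204 ] rot [ 7.237e-01 -6.901e-01 -6.000e-04 -7.000e-04] F [ 0.4 -0.4 -0.2] open 20.7 ff 35.0
t 12.38 pos [0.4955 0.2113 0.2039] rot [ 7.236e-01 -6.902e-01 -5.000e-04 -5.000e-04] F [-0.3  0.9  0. ] open 20.9 ff 35.0
->  [0.497, 0.2075, 0.2] xyz [ 0.0035 -0.0012  0.0038] rot [-0.0001  0.0011  0.002 ]
cap [305 138  32  36 555] [323.9 157.4] [[0.4963 0.1534 0.104 ]]
cap [494 252 146  68 456] [556.2 275.4] [[0.3299 0.2264 0.104 ]]
cap [ 249  290  143   30 3229] [319.6 307.2] [[0.4942 0.2585 0.104 ]]
[(200, 18, 130, 172), (204, 17, 129, 184), (208, 18, 125, 184), (212, 18, 132, 183), (216, 17, 132, 184), (220, 17, 131, 183), (224, 16, 129, 152), (228, 18, 132, 160), (232, 16, 132, 170), (236, 17, 130, 167), (240, 15, 172, 175), (244, 0, 247, 125), (248, 179, 237, 127), (252, 0, 239, 124), (256, 0, 237, 127), (260, 0, 243, 124), (264, 30, 29, 185), (268, 27, 30, 185), (272, 29, 28, 184), (276, 30, 29, 183), (280, 29, 29, 185), (284, 2, 168, 147), (288, 179, 241, 125), (292, 179, 202, 67), (296, 120, 26, 29), (300, 150, 10, 25), (304, 90, 10, 26), (308, 135, 20, 25), (312, 105, 18, 28), (316, 70, 31, 25), (320, 105, 20, 26), (324, 150, 9, 27), (328, 102, 44, 29)]
hole2 proj [[319.05666806 216.57072266]]
```

```bash
python3 - <<'E'
from h import *
im=cv2.imread('pics/w11.png'); g=im[190:250,285:355]; 
e=cv2.Canny(cv2.cvtColor(g,cv2.COLOR_BGR2GRAY),20,50)
for k in range(0,60,2): print(190+k,''.join('#' if e[k:k+2,j].any() else '.' for j in range(70)))
E
```

```text
190 #...##.#........#..........................#..#...........#...........
192 .####..#........#..........................#..#...........#...........
194 ##.##..#.......#...........................#.##...........#...........
196 #..##..#.#......#..........................#..#...........#...........
198 #####.##.#......#............#.............#..#...........#...........
200 .....#.###......#............###########...#..#...........#...........
202 .........##.....#.........####.########...##..#...........#...........
204 ..........#.....#......###.#####.......####.##............#...........
206 ........##......#....###.###..............###.#...........#...........
208 ##....##........#...##..#...................##.##.........#...........
210 ..####..........#...#...#....................#..##........#...........
212 ................#..#...#.....................#...#........#...........
214 ................#..#.#..#...................##...#........#...........
216 ................#....#...##................##..#.#........#...........
218 ................#.....#...###...........####..
[... 449 characters left out ...]
#.......##..#............
232 ...........#....#.......................#.#..#.......#...#............
234 ############....#.........#...........##.##..#.......#...#............
236 ...........#....#..........#.........#.....####......#...###########..
238 ...........######..........########...########..#########.#.######....
240 ................................#...............########.........#....
242 ....####........................########.....##.......................
244 ....#..##..................#####........#####.........................
246 ...##....................###................####......................
248 ........................##.....................##.....................
```

```bash
python3 - <<'E'
from h import *
s={'tool_pos':[.4955,.2113,.2039],'eef_rot':[.7236,-.6902,-.0005,-.0005]}; C=cam('wrist',s)
print('hole',onz(C,[(319,213.5),(319,214.5)],.038))
tilt(s,242,293)
for zf in (.126,.129,.132): print('foot edge',zf,onz(C,[(320,242)],zf))
print('cap edge',onz(C,[(320,293)],.207))
# same for w7 (inserted OK)
s7={'tool_pos':[.4545,.2961,.1198],'eef_rot':[.718,-.6854,-.0878,-.0839]}; print('w7 foot edge',onz(cam('wrist',s7),[(322,232.5)],.0695))
E
```

```text
hole [[0.49712149 0.20485771 0.038     ]
 [0.49708197 0.20571873 0.038     ]]
a 0.0942 tilt 0.026 foot [0.4956 0.209  0.1288]
foot edge 0.126 [[0.49648979 0.20291725 0.126     ]]
foot edge 0.129 [[0.49653687 0.20199713 0.129     ]]
foot edge 0.132 [[0.49658396 0.20107701 0.132     ]]
cap edge [[0.49674056 0.19993183 0.207     ]]
w7 foot edge [[0.45462608 0.28438141 0.0695    ]]
```

Emit:
carry_out(plan=[{"rot": [0,0,0],"xyz": [0.003,-0.001,0.03],"grip": 255},{"rot": [0,0,0],"xyz": [0.003,-0.001,0.06],"grip": 255},{"rot": [0,0,0],"xyz": [0.003,-0.001,0.078],"grip": 255},{"rot": [0,0,0],"xyz": [0.003,-0.001,0.085],"grip": 255},{"rot": [0,0,0],"xyz": [0.003,-0.001,0.09],"grip": 255},{"rot": [0,0,0],"xyz": [0.003,-0.001,0.095],"grip": 255},{"rot": [0,0,0],"xyz": [0.003,-0.001,0.1],"grip": 255},{"rot": [0,0,0],"xyz": [0.003,-0.001,0.1],"grip": 255}])

```text
clock: 13.1
tool_pos: [0.4975, 0.2066, 0.1036]
eef_rot: [0.723, -0.691, 0.0, -0.0]
contact_force: [-0.4, -0.7, -0.7]
opening: 0.236
finger_force: 35.0
```

Emit:
carry_out(plan=[{"rot": [0,0,0],"xyz": [0,0,0.005],"grip": 255},{"rot": [0,0,0],"xyz": [0,0,0.01],"grip": 255},{"rot": [0,0,0],"xyz": [0,0,0.014],"grip": 255},{"rot": [0,0,0],"xyz": [0,0,0.016],"grip": 255},{"rot": [0,0,0],"xyz": [0,0,0.016],"grip": 255},{"rot": [0,0,0],"xyz": [0,0,0.016],"grip": 255}])

```text
clock: 13.6
tool_pos: [0.4973, 0.2064, 0.0875]
eef_rot: [0.723, -0.691, -0.0, 0.0]
contact_force: [0.1, 0.2, -0.6]
opening: 0.236
finger_force: 35.0
```

Emit:
carry_out(plan=[{"rot": [0,0,0],"xyz": [0,0,0],"grip": 139},{"rot": [0,0,0],"xyz": [0,0,0],"grip": 139},{"rot": [0,0,0],"xyz": [0,0,0],"grip": 139},{"rot": [0,0,0],"xyz": [0,0,-0.03],"grip": 139},{"rot": [0,0,0],"xyz": [0,0,-0.06],"grip": 139},{"rot": [0,0,0],"xyz": [0.02,0,-0.06],"grip": 139},{"rot": [0,0,0],"xyz": [0.04,0,-0.06],"grip": 139},{"rot": [0,0,0],"xyz": [0.0565,0,-0.06],"grip": 139}])

```text
clock: 14.27
tool_pos: [0.5001, 0.1487, 0.1483]
eef_rot: [0.723, -0.691, 0.001, -0.0]
contact_force: [0.8, 0.2, -0.4]
opening: 0.456
finger_force: 0.0
```

Emit:
carry_out(plan=[{"rot": [0,0,0],"xyz": [0,0,0],"grip": 139},{"rot": [0,0,0],"xyz": [0,0,0],"grip": 139},{"rot": [0,0,0],"xyz": [0,0,0.03],"grip": 139},{"rot": [0,0,0],"xyz": [0,0,0.059],"grip": 139},{"rot": [0,0,0],"xyz": [0,0,0.059],"grip": 139},{"rot": [0,0,0],"xyz": [0,0,0.059],"grip": 139},{"rot": [0,0,0],"xyz": [0,0,0.059],"grip": 255},{"rot": [0,0,0],"xyz": [0,0,0.059],"grip": 255}])

```text
clock: 14.93
tool_pos: [0.5005, 0.1512, 0.09]
eef_rot: [0.723, -0.691, 0.0, -0.001]
contact_force: [-0.5, 0.1, -0.2]
opening: 0.324
finger_force: 0.0
```

Emit:
carry_out(plan=[{"rot": [0,0,0],"xyz": [0,0,0],"grip": 255},{"rot": [0,0,0],"xyz": [0,0,0],"grip": 255},{"rot": [0,0,0],"xyz": [0,0,-0.03],"grip": 255},{"rot": [0,0,0],"xyz": [0,0,-0.06],"grip": 255},{"rot": [0,0,0],"xyz": [0,0,-0.09],"grip": 255},{"rot": [0,0,0],"xyz": [0,0,-0.12],"grip": 255},{"rot": [0,0,0],"xyz": [0,0,-0.12],"grip": 255},{"rot": [0,0,0],"xyz": [0,0,-0.12],"grip": 255}])

```text
clock: 15.6
tool_pos: [0.5008, 0.1502, 0.2104]
eef_rot: [0.722, -0.691, 0.001, -0.002]
contact_force: [0.1, 0.6, -0.5]
opening: 0.236
finger_force: 34.9
```

Emit:
carry_out(plan=[{"rot": [0,0,0],"xyz": [-0.03,0.006,0],"grip": 255},{"rot": [0,0,0],"xyz": [-0.06,0.012,0],"grip": 255},{"rot": [0,0,0],"xyz": [-0.09,0.018,0],"grip": 255},{"rot": [0,0,0],"xyz": [-0.12,0.024,0],"grip": 255},{"rot": [0,0,0],"xyz": [-0.15,0.03,0],"grip": 255},{"rot": [0,0,0],"xyz": [-0.18,0.036,0],"grip": 255},{"rot": [0,0,0],"xyz": [-0.194,0.039,0],"grip": 255},{"rot": [0,0,0],"xyz": [-0.194,0.039,0],"grip": 255}])

```text
clock: 16.27
tool_pos: [0.4496, 0.346, 0.2078]
eef_rot: [0.725, -0.689, -0.002, -0.0]
contact_force: [-0.1, -0.1, -0.5]
opening: 0.235
finger_force: 34.9
```

```bash
cat >> h.py <<'E'
def rows(im,c=320,a=190,b=345):
    g=im[:,c-2:c+3].mean(1); h=cv2.cvtColor(g[:,None].astype(np.uint8),cv2.COLOR_RGB2HSV)[:,0].astype(int); out=[]
    for i in range(a,b):
        if np.abs(g[i]-g[i-1]).sum()>35: out.append((i,tuple(h[i])))
    print('edges',[(i,*map(int,v)) for i,v in out])
E
python3 - <<'E'
from h import *
snap('wrist'); snap('wrist'); s=st(); im=snap('wrist','w12'); C=cam('wrist',s)
go([.452,.342,.2]); caps(s,im); rows(im); rows(im,316)
e=cv2.Canny(cv2.cvtColor(im,cv2.COLOR_RGB2GRAY)[185:255,285:360],20,50)
for k in range(0,70,2): print(185+k,''.join('#' if e[k:k+2,j].any() else '.' for j in range(75)))
print(proj(C,[[.452,.342,.034]]))
E
```

```text
t 16.37 pos [0.4518 0.3409 0.2074] rot [ 7.229e-01 -6.909e-01  5.000e-04  1.400e-03] F [-0.3 -0.  -0.5] open 20.8 ff 34.9
->  [0.452, 0.342, 0.2] xyz [-0.0022  0.0004  0.0074] rot [ 0.0011 -0.0032 -0.0016]
cap [239   1  37  46 369] [263.3  34. ] [[0.4915 0.2132 0.104 ]]
cap [420 110  94 210 843] [460.  221.1] [[0.3581 0.3209 0.104 ]]
cap [304 149  32  35 825] [319.8 166.5] [[0.4547 0.2887 0.104 ]]
cap [  15  290  377   30 5268] [242.5 306.8] [[0.5063 0.3915 0.104 ]]
edges [(234, 16, 27, 158), (235, 17, 24, 173), (236, 16, 28, 155), (237, 14, 19, 174), (240, 0, 0, 255), (244, 17, 7, 240), (245, 19, 18, 202), (264, 27, 30, 152), (292, 30, 6, 42), (293, 0, 0, 17)]
edges [(240, 0, 0, 255), (245, 20, 6, 242), (246, 17, 17, 209), (264, 23, 23, 178), (265, 30, 28, 154), (285, 27, 17, 149), (292, 25, 13, 115), (293, 60, 9, 30)]
185 ........#...................................................#..............
187 ........#...................................................#..............
189 ........#...................................................#..............
191 ........#...............
[... 1861 characters left out ...]
......#########.#.........##..
239 .........#.....######################......................#............#..
241 ..........#####............................................#...........##..
243 .....#....#.......................######...................#...........#.##
245 ....#######..................#####......######.............#...........###.
247 .........##...............####...............###...........#........#.##...
249 ..........#.............###....................###.........#........###....
251 ..........#.............#........................##........#.........#.....
253 ..........#............#...........................#.......#........##.....
[[320.0157896  220.97218494]]
```

```bash
python3 - <<'E'
from h import *
s={'tool_pos':[.4518,.3409,.2074],'eef_rot':[.7229,-.6909,.0005,.0014]}; C=cam('wrist',s)
print('hole',onz(C,[(318.7,221.2)],.034),'foot edge',onz(C,[(320.5,245)],.127),'cap edge',onz(C,[(320,292.5)],.205)); tilt(s,245,292.5)
s=st(); go([.452,.342,.2])
E
```

```text
hole [[0.45310085 0.34227862 0.034     ]] foot edge [[0.4522418  0.33491522 0.127     ]] cap edge [[0.45290619 0.33184786 0.205     ]]
a 0.0952 tilt 0.001 foot [0.4517 0.3406 0.1312]
t 16.42 pos [0.4525 0.3398 0.2074] rot [ 0.7223 -0.6916  0.0008  0.0015] F [ 0.4  0.5 -1.1] open 21.1 ff 34.9
->  [0.452, 0.342, 0.2] xyz [-0.0022  0.0004  0.0074] rot [ 0.0011 -0.0032 -0.0016]
```

Emit:
carry_out(plan=[{"rot": [0,0,0],"xyz": [0,0,0.03],"grip": 255},{"rot": [0,0,0],"xyz": [0,0,0.06],"grip": 255},{"rot": [0,0,0],"xyz": [0,0,0.075],"grip": 255},{"rot": [0,0,0],"xyz": [0,0,0.075],"grip": 255},{"rot": [0,0,0],"xyz": [0,0,0.075],"grip": 255},{"rot": [0,0,0],"xyz": [0,0,0.075],"grip": 255},{"rot": [0,0,0],"xyz": [0,0,0.075],"grip": 255},{"rot": [0,0,0],"xyz": [0,0,0.075],"grip": 255}])

```text
clock: 17.08
tool_pos: [0.4529, 0.3423, 0.1348]
eef_rot: [0.722, -0.691, 0.0, -0.001]
contact_force: [0.4, 0.1, 0.9]
opening: 0.238
finger_force: 34.9
```

Emit:
carry_out(plan=[{"rot": [0,0,0],"xyz": [0.001,0,0.01],"grip": 255},{"rot": [0,0,0],"xyz": [0.001,0,0.017],"grip": 255},{"rot": [0,0,0],"xyz": [0.001,0,0.022],"grip": 255},{"rot": [0,0,0],"xyz": [0.001,0,0.027],"grip": 255},{"rot": [0,0,0],"xyz": [0.001,0,0.032],"grip": 255},{"rot": [0,0,0],"xyz": [0.001,0,0.037],"grip": 255},{"rot": [0,0,0],"xyz": [0.001,0,0.041],"grip": 255},{"rot": [0,0,0],"xyz": [0.001,0,0.041],"grip": 255}])

```text
clock: 17.75
tool_pos: [0.4521, 0.3408, 0.0917]
eef_rot: [0.723, -0.691, -0.0, 0.0]
contact_force: [1.4, 1.0, -1.0]
opening: 0.242
finger_force: 34.9
```

Emit:
carry_out(plan=[{"rot": [0,0,0],"xyz": [0,0,0],"grip": 139},{"rot": [0,0,0],"xyz": [0,0,0],"grip": 139},{"rot": [0,0,0],"xyz": [0,0,0],"grip": 139},{"rot": [0,0,0],"xyz": [0,0,-0.03],"grip": 139},{"rot": [0,0,0],"xyz": [0,0,-0.06],"grip": 139},{"rot": [0,0,0],"xyz": [-0.02,0,-0.06],"grip": 139},{"rot": [0,0,0],"xyz": [-0.04,0,-0.06],"grip": 139},{"rot": [0,0,0],"xyz": [-0.055,0,-0.06],"grip": 139}])

```text
clock: 18.42
tool_pos: [0.45, 0.3976, 0.1539]
eef_rot: [0.723, -0.691, -0.0, -0.001]
contact_force: [-0.2, 0.6, 0.2]
opening: 0.451
finger_force: 0.0
```

Emit:
carry_out(plan=[{"rot": [0,0,0],"xyz": [0,0,0],"grip": 139},{"rot": [0,0,0],"xyz": [0,0,0],"grip": 139},{"rot": [0,0,0],"xyz": [0,0,0.03],"grip": 139},{"rot": [0,0,0],"xyz": [0,0,0.067],"grip": 139},{"rot": [0,0,0],"xyz": [0,0,0.067],"grip": 139},{"rot": [0,0,0],"xyz": [0,0,0.067],"grip": 139},{"rot": [0,0,0],"xyz": [0,0,0.067],"grip": 255},{"rot": [0,0,0],"xyz": [0,0,0.067],"grip": 255}])

```text
clock: 19.08
tool_pos: [0.4507, 0.3966, 0.0876]
eef_rot: [0.722, -0.691, -0.0, -0.002]
contact_force: [0.9, -0.0, -1.1]
opening: 0.329
finger_force: 0.0
```

Emit:
carry_out(plan=[{"rot": [0,0,0],"xyz": [0,0,0],"grip": 255},{"rot": [0,0,0],"xyz": [0,0,0],"grip": 255},{"rot": [0,0,0],"xyz": [0,0,-0.03],"grip": 255},{"rot": [0,0,0],"xyz": [0,0,-0.06],"grip": 255},{"rot": [0,0,0],"xyz": [0,0,-0.09],"grip": 255},{"rot": [0,0,0],"xyz": [0,0,-0.125],"grip": 255},{"rot": [0,0,0],"xyz": [0.02,-0.003,-0.125],"grip": 255},{"rot": [0,0,0],"xyz": [0.048,-0.008,-0.125],"grip": 255}])

```text
clock: 19.75
tool_pos: [0.4595, 0.3524, 0.2143]
eef_rot: [0.724, -0.69, -0.001, -0.004]
contact_force: [0.5, -0.7, -1.5]
opening: 0.238
finger_force: 35.0
```

Emit:
carry_out(plan=[{"rot": [0,0,0],"xyz": [0.03,-0.005,0],"grip": 255},{"rot": [0,0,0],"xyz": [0.06,-0.01,0],"grip": 255},{"rot": [0,0,0],"xyz": [0.09,-0.015,0],"grip": 255},{"rot": [0,0,0],"xyz": [0.12,-0.02,0],"grip": 255},{"rot": [0,0,0],"xyz": [0.15,-0.025,0],"grip": 255},{"rot": [0,0,0],"xyz": [0.175,-0.029,0],"grip": 255},{"rot": [0,0,0],"xyz": [0.19,-0.031,0],"grip": 255},{"rot": [0,0,0],"xyz": [0.199,-0.032,0],"grip": 255}])

```text
clock: 20.42
tool_pos: [0.5013, 0.148, 0.2109]
eef_rot: [0.721, -0.692, 0.001, 0.0]
contact_force: [0.3, 0.1, -0.3]
opening: 0.24
finger_force: 35.0
```

Emit:
carry_out(plan=[{"rot": [0,0,0],"xyz": [0,0,0],"grip": 255},{"rot": [0,0,0],"xyz": [0,0,0],"grip": 255},{"rot": [0,0,0],"xyz": [0,0,0],"grip": 255},{"rot": [0,0,0],"xyz": [0,0,0],"grip": 255},{"rot": [0,0,0],"xyz": [0,0,0],"grip": 255},{"rot": [0,0,0],"xyz": [0,0,0],"grip": 255},{"rot": [0,0,0],"xyz": [0,0,0],"grip": 255},{"rot": [0,0,0],"xyz": [0,0,0],"grip": 255}])

```text
clock: 21.08
tool_pos: [0.5007, 0.1513, 0.2106]
eef_rot: [0.723, -0.691, -0.0, -0.0]
contact_force: [0.5, 0.7, -0.4]
opening: 0.24
finger_force: 35.0
```

```bash
python3 - <<'E'
from h import *
s=st(); im=snap('wrist','w13'); C=cam('wrist',s)
rows(im); rows(im,316)
e=cv2.Canny(cv2.cvtColor(im,cv2.COLOR_RGB2GRAY)[190:250,285:355],20,50)
for k in range(0,60,2): print(190+k,''.join('#' if e[k:k+2,j].any() else '.' for j in range(70)))
print(proj(C,[[.5,.149,.038]])); go([.5,.149,.2])
E
```

```text
t 21.08 pos [0.5007 0.1513 0.2106] rot [ 7.228e-01 -6.910e-01 -1.000e-04 -0.000e+00] F [ 0.5  0.7 -0.4] open 21.1 ff 35.0
edges [(225, 18, 128, 187), (240, 30, 22, 255), (246, 31, 64, 224), (247, 71, 197, 75), (266, 69, 137, 95), (267, 27, 27, 209), (288, 70, 139, 99), (289, 72, 211, 75), (296, 73, 136, 47)]
edges [(240, 30, 19, 255), (247, 34, 60, 209), (248, 59, 111, 106), (249, 72, 207, 75), (267, 56, 46, 154), (268, 29, 25, 208), (288, 49, 36, 190), (289, 70, 155, 92), (290, 72, 220, 73), (297, 76, 74, 38)]
190 #..#..##..#.#......#.......#...............#.................#........
192 ##.#..#...#.#......#......##...............#.................##.......
194 ##.##.#...#.#......#.......#...............#................#.........
196 ##..##.#..#.#......#......##...............#................#.........
198 ###.##...#..#......#......#................#................#.........
200 #.#..#..##..#......#......#................#................#.........
202 ..#.##..##..#......#......#................#................#.........
204 ..#####..#..#......#......#................#..........
[... 1075 characters left out ...]
#.##......#....#..................####....##...........##.........
236 .##########...#....#.................##........#########...#..........
238 #.............########################..................####..........
240 ..####...##.#..............................................##.........
242 ..#####.#######............................................#.......#..
244 #.#.##.##.###.#............................................#...#..#...
246 #####..##...#.#................#############...............#...####...
248 ###########.#.#.............###.............##.............#.....#####
[[321.43421445 216.88731309]]
->  [0.5, 0.149, 0.2] xyz [0.0021 0.0008 0.0106] rot [ 0.0001  0.0001 -0.0003]
```

```bash
python3 - <<'E'
from h import *
s={'tool_pos':[.5007,.1513,.2106],'eef_rot':[.7228,-.691,-.0001,0]}; C=cam('wrist',s)
print('hole',onz(C,[(321.5,219.7)],.038),'foot edge',onz(C,[(321.5,247)],.133),'cap edge',onz(C,[(320,296)],.211)); st()
E
```

```text
hole [[0.49983106 0.15153314 0.038     ]] foot edge [[0.50059532 0.1459254  0.133     ]] cap edge [[0.50179574 0.1425541  0.211     ]]
t 21.13 pos [0.5007 0.1511 0.2106] rot [ 7.227e-01 -6.911e-01 -1.000e-04 -0.000e+00] F [-0.1 -0.2 -0.1] open 20.7 ff 35.0
```

Emit:
carry_out(plan=[{"rot": [0,0,0],"xyz": [0.0025,0.001,0.03],"grip": 255},{"rot": [0,0,0],"xyz": [0.0025,0.001,0.06],"grip": 255},{"rot": [0,0,0],"xyz": [0.0025,0.001,0.08],"grip": 255},{"rot": [0,0,0],"xyz": [0.0025,0.001,0.08],"grip": 255},{"rot": [0,0,0],"xyz": [0.0025,0.001,0.08],"grip": 255},{"rot": [0,0,0],"xyz": [0.0025,0.001,0.088],"grip": 255},{"rot": [0,0,0],"xyz": [0.0025,0.001,0.094],"grip": 255},{"rot": [0,0,0],"xyz": [0.0025,0.001,0.1],"grip": 255}])

```text
clock: 21.8
tool_pos: [0.5006, 0.1486, 0.111]
eef_rot: [0.723, -0.691, 0.0, -0.001]
contact_force: [0.5, -0.8, -0.9]
opening: 0.235
finger_force: 35.0
```

Emit:
carry_out(plan=[{"rot": [0,0,0],"xyz": [0,0,0.004],"grip": 255},{"rot": [0,0,0],"xyz": [0,0,0.008],"grip": 255},{"rot": [0,0,0],"xyz": [0,0,0.012],"grip": 255},{"rot": [0,0,0],"xyz": [0,0,0.016],"grip": 255},{"rot": [0,0,0],"xyz": [0,0,0.02],"grip": 255},{"rot": [0,0,0],"xyz": [0,0,0.02],"grip": 255}])

```text
clock: 22.3
tool_pos: [0.4996, 0.1484, 0.0899]
eef_rot: [0.723, -0.691, -0.0, 0.0]
contact_force: [0.5, 0.0, -1.1]
opening: 0.237
finger_force: 35.0
```

Emit:
carry_out(plan=[{"rot": [0,0,0],"xyz": [0,0,0],"grip": 110},{"rot": [0,0,0],"xyz": [0,0,0],"grip": 110},{"rot": [0,0,0],"xyz": [0,0,0],"grip": 110},{"rot": [0,0,0],"xyz": [0,0,-0.03],"grip": 110},{"rot": [0,0,0],"xyz": [0,0,-0.06],"grip": 110},{"rot": [0,0,0],"xyz": [0,0,-0.09],"grip": 110},{"rot": [0,0,0],"xyz": [0,0,-0.115],"grip": 110},{"rot": [0,0,0],"xyz": [0,0,-0.115],"grip": 110}])

```text
clock: 22.97
tool_pos: [0.5021, 0.1501, 0.2102]
eef_rot: [0.723, -0.691, 0.002, -0.004]
contact_force: [0.2, 1.0, 0.1]
opening: 0.569
finger_force: 0.0
```

Emit:
carry_out(plan=[{"rot": [0,0,0.12],"xyz": [-0.01,-0.01,0],"grip": 110},{"rot": [0,0,0.24],"xyz": [-0.02,-0.02,0],"grip": 110},{"rot": [0,0,0.36],"xyz": [-0.03,-0.03,0],"grip": 110},{"rot": [0,0,0.48],"xyz": [-0.04,-0.04,0],"grip": 110},{"rot": [0,0,0.6],"xyz": [-0.05,-0.05,0],"grip": 110},{"rot": [0,0,0.72],"xyz": [-0.06,-0.06,0],"grip": 110},{"rot": [0,0,0.84],"xyz": [-0.067,-0.064,0],"grip": 110},{"rot": [0,0,0.96],"xyz": [-0.067,-0.064,0],"grip": 110}])

```text
clock: 23.63
tool_pos: [0.5613, 0.2202, 0.205]
eef_rot: [-0.32, 0.948, 0.001, 0.0]
contact_force: [-0.4, 0.0, 0.1]
opening: 0.563
finger_force: 0.0
```

Emit:
carry_out(plan=[{"rot": [0,0,0.12],"xyz": [0,0,0],"grip": 110},{"rot": [0,0,0.24],"xyz": [0,0,0],"grip": 110},{"rot": [0,0,0.36],"xyz": [0,0,0],"grip": 110},{"rot": [0,0,0.48],"xyz": [0,0,0],"grip": 110},{"rot": [0,0,0.6],"xyz": [0,0,0],"grip": 110},{"rot": [0,0,0.72],"xyz": [0,0,0],"grip": 110},{"rot": [0,0,0.84],"xyz": [0,0,0],"grip": 110},{"rot": [0,0,0.96],"xyz": [0,0,0],"grip": 110}])

```text
clock: 24.3
tool_pos: [0.5605, 0.2178, 0.205]
eef_rot: [0.155, 0.988, -0.0, -0.0]
contact_force: [-0.6, 0.2, 0.0]
opening: 0.569
finger_force: 0.0
```

Emit:
carry_out(plan=[{"rot": [0,0,0.12],"xyz": [0,0,0],"grip": 110},{"rot": [0,0,0.24],"xyz": [0,0,0],"grip": 110},{"rot": [0,0,0.36],"xyz": [0,0,0],"grip": 110},{"rot": [0,0,0.48],"xyz": [0,0,0],"grip": 110},{"rot": [0,0,0.6],"xyz": [0,0,0],"grip": 110},{"rot": [0,0,0.72],"xyz": [0,0,0],"grip": 110},{"rot": [0,0,0.84],"xyz": [0,0,0],"grip": 110},{"rot": [0,0,0.96],"xyz": [0,0,0],"grip": 110}])

```text
clock: 24.97
tool_pos: [0.5604, 0.2179, 0.205]
eef_rot: [0.593, 0.805, -0.001, -0.0]
contact_force: [0.2, 0.5, -1.1]
opening: 0.569
finger_force: 0.0
```

Emit:
carry_out(plan=[{"rot": [0,0,0.12],"xyz": [0,0,0],"grip": 110},{"rot": [0,0,0.24],"xyz": [0,0,0],"grip": 110},{"rot": [0,0,0.262],"xyz": [0,0,0],"grip": 110},{"rot": [0,0,0.262],"xyz": [0,0,0],"grip": 110},{"rot": [0,0,0.262],"xyz": [0,0,0],"grip": 110},{"rot": [0,0,0.262],"xyz": [0,0,0],"grip": 110},{"rot": [0,0,0.262],"xyz": [0,0,0],"grip": 110},{"rot": [0,0,0.262],"xyz": [0,0,0],"grip": 110}])

```text
clock: 25.63
tool_pos: [0.5609, 0.218, 0.2056]
eef_rot: [0.691, 0.723, 0.0, -0.0]
contact_force: [0.4, -0.1, 0.2]
opening: 0.57
finger_force: 0.0
```

```bash
cat >> h.py <<'E'
def go2(p,yaw=None,s=None): go(p,(YAW if yaw is None else yaw)+np.pi,s)   # tool x = caddy +y
def blobs(im,C,lo,hi,zs,amin=60,roi=None):
    h=cv2.cvtColor(im,cv2.COLOR_RGB2HSV); m=cv2.inRange(h,np.array(lo),np.array(hi)); 
    if roi: k=np.zeros_like(m); k[roi[1]:roi[3],roi[0]:roi[2]]=1; m=m*k
    n,l,t,ce=cv2.connectedComponentsWithStats(m)
    for i in range(1,n):
        if t[i,4]>=amin: print('blob',t[i],ce[i].round(1),[onz(C,[ce[i]],z)[0].round(4).tolist() for z in zs])
E
python3 - <<'E'
from h import *
s=st(); im=snap('wrist','w14'); C=cam('wrist',s); print(np.round(s['q'],2)); go2([.561,.2187,.16])
blobs(im,C,(22,150,100),(34,255,255),[.0865,.1175],40,(100,0,540,330))
print('knob pred',proj(C,[[.561,.2187,.1175],[.561,.2187,.0865],[.605,.2187,.0865]]).round(1))
cv2.imwrite('pics/v14.png',cv2.cvtColor(cv2.resize(im[130:330,190:450],(780,600)),cv2.COLOR_RGB2BGR))
E
```

```text
t 25.63 pos [0.5609 0.218  0.2056] rot [ 6.911e-01  7.227e-01  1.000e-04 -1.000e-04] F [ 0.4 -0.1  0.2] open 50.2 ff 0.0
[-0.5   0.7   0.1   1.68 -0.09  0.77 -0.32]
->  [0.561, 0.2187, 0.16] xyz [0.0006 0.0001 0.0456] rot [ 0.     -0.0002 -0.0006]
knob pred [[318.6 247.1]
 [318.7 234. ]
 [378.9 236.6]]
```

View pics/v14.png

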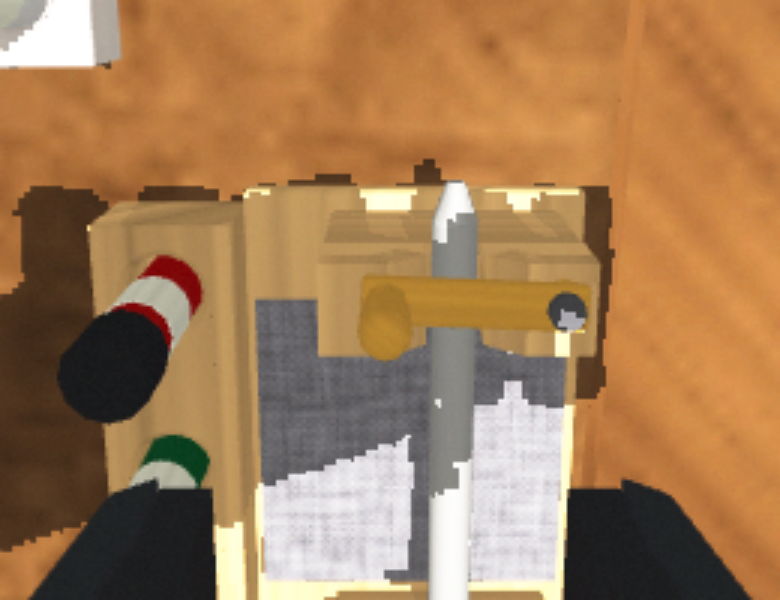

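Emit:
carry_out(plan=[{"rot": [0,0,0],"xyz": [0.0025,0.001,0.03],"grip": 168},{"rot": [0,0,0],"xyz": [0.0025,0.001,0.06],"grip": 168},{"rot": [0,0,0],"xyz": [0.0025,0.001,0.09],"grip": 168},{"rot": [0,0,0],"xyz": [0.0025,0.001,0.113],"grip": 168},{"rot": [0,0,0],"xyz": [0.0025,0.001,0.113],"grip": 168},{"rot": [0,0,0],"xyz": [0.0025,0.001,0.113],"grip": 255},{"rot": [0,0,0],"xyz": [0.0025,0.001,0.113],"grip": 255},{"rot": [0,0,0],"xyz": [0.0025,0.001,0.113],"grip": 255}], squeeze=10)

```text
clock: 26.35
tool_pos: [0.5601, 0.2208, 0.0938]
eef_rot: [0.691, 0.723, -0.001, -0.001]
contact_force: [-8.2, -1.1, 4.2]
opening: 0.137
finger_force: 4.1
```

Emit:
carry_out(plan=[{"rot": [0,0,0],"xyz": [0,0,0],"grip": 255},{"rot": [0,0,0],"xyz": [0,0,0],"grip": 255}])

```text
clock: 26.52
tool_pos: [0.5598, 0.2208, 0.0938]
eef_rot: [0.691, 0.723, -0.001, -0.001]
contact_force: [-5.2, 0.1, 3.7]
opening: 0.129
finger_force: 10.0
```

Emit:
carry_out(plan=[{"rot": [0,0,0],"xyz": [0.005,-0.001,0],"grip": 255},{"rot": [0,0,0],"xyz": [0.0108,0.0005,0],"grip": 255},{"rot": [0,0,0],"xyz": [0.0208,0.005,0],"grip": 255},{"rot": [0,0,0],"xyz": [0.0294,0.012,0],"grip": 255},{"rot": [0,0,0],"xyz": [0.0361,0.0205,0],"grip": 255},{"rot": [0,0,0],"xyz": [0.0397,0.0285,0],"grip": 255},{"rot": [0,0,0],"xyz": [0.0417,0.037,0],"grip": 255},{"rot": [0,0,0],"xyz": [0.042,0.041,0],"grip": 255}])

```text
clock: 27.18
tool_pos: [0.6011, 0.2694, 0.0936]
eef_rot: [0.69, 0.723, 0.003, -0.001]
contact_force: [-2.5, 4.5, 1.3]
opening: 0.131
finger_force: 10.0
```

Emit:
carry_out(plan=[{"rot": [0,0,0],"xyz": [0,0,0],"grip": 255},{"rot": [0,0,0],"xyz": [0,0,0],"grip": 255},{"rot": [0,0,0],"xyz": [0,0,0],"grip": 255}])

```text
clock: 27.43
tool_pos: [0.6018, 0.2692, 0.0937]
eef_rot: [0.69, 0.723, 0.004, -0.001]
contact_force: [-1.2, 5.7, -0.6]
opening: 0.128
finger_force: 10.0
```

Emit:
carry_out(plan=[{"rot": [0,0,0],"xyz": [0,0,0],"grip": 168},{"rot": [0,0,0],"xyz": [0,0,0],"grip": 168},{"rot": [0,0,0],"xyz": [0,0,0],"grip": 168},{"rot": [0,0,0],"xyz": [0,0,-0.03],"grip": 168},{"rot": [0,0,0],"xyz": [0,0,-0.06],"grip": 168},{"rot": [0,0,0],"xyz": [0,0,-0.09],"grip": 168},{"rot": [0,0,0],"xyz": [0,0,-0.11],"grip": 168},{"rot": [0,0,0],"xyz": [0,0,-0.11],"grip": 168}])

```text
clock: 28.1
tool_pos: [0.6043, 0.2648, 0.208]
eef_rot: [0.692, 0.722, 0.004, 0.002]
contact_force: [0.7, 0.7, 0.6]
opening: 0.341
finger_force: 0.0
```

Emit:
carry_out(plan=[{"rot": [0,0,0],"xyz": [-0.035,-0.004,0],"grip": 100},{"rot": [0,0,0],"xyz": [-0.07,-0.008,0],"grip": 100},{"rot": [0,0,0],"xyz": [-0.105,-0.013,0],"grip": 100},{"rot": [0,0,0],"xyz": [-0.14,-0.018,0],"grip": 100},{"rot": [0,0,0],"xyz": [-0.175,-0.022,0],"grip": 100},{"rot": [0,0,0],"xyz": [-0.198,-0.025,0],"grip": 100},{"rot": [0,0,0],"xyz": [-0.198,-0.025,0],"grip": 100},{"rot": [0,0,0],"xyz": [-0.198,-0.025,0],"grip": 100}])

```text
clock: 28.77
tool_pos: [0.5844, 0.0631, 0.2021]
eef_rot: [0.693, 0.721, -0.001, 0.0]
contact_force: [-0.0, 0.7, -0.1]
opening: 0.606
finger_force: 0.0
```

Emit:
carry_out(plan=[{"rot": [0,0,0],"xyz": [0,0,0],"grip": 100},{"rot": [0,0,0],"xyz": [0,0,0],"grip": 100},{"rot": [0,0,0],"xyz": [0,0,0],"grip": 100},{"rot": [0,0,0],"xyz": [0,0,0],"grip": 100}])

```text
clock: 29.1
tool_pos: [0.5846, 0.067, 0.2024]
eef_rot: [0.691, 0.723, 0.0, -0.0]
contact_force: [0.6, 0.3, -0.2]
opening: 0.607
finger_force: 0.0
```

```bash
python3 - <<'E'
from h import *
s=st(); im=snap('wrist','w15'); C=cam('wrist',s); go2([.5853,.0703,.15])
print('pred origin, collar, tip, knob', proj(C,[[.5842,.0943,.062],[.5836,.1078,.062],[.5778,.2455,.062],[.602,.266,.1175],[.606,.2205,.0865]]).round(1))
blobs(im,C,(18,120,90),(34,255,255),[.062,.0865,.1175],30,(150,0,540,330))
# steel rod / handle edges at several rows
g=cv2.cvtColor(im,cv2.COLOR_RGB2GRAY)
cv2.imwrite('pics/v15.png',cv2.cvtColor(np.hstack([cv2.resize(im[20:320,190:490],(600,600))]),cv2.COLOR_RGB2BGR))
E
```

```text
t 29.1 pos [0.5846 0.067  0.2024] rot [ 6.906e-01  7.233e-01  2.000e-04 -2.000e-04] F [ 0.6  0.3 -0.2] open 53.4 ff 0.0
->  [0.5853, 0.0703, 0.15] xyz [0.0035 0.0009 0.0525] rot [-0.     -0.0004  0.0008]
pred origin, collar, tip, knob [[ 319.7  192.8]
 [ 319.7  174.9]
 [ 320.4  -40.3]
 [ 371.9 -134. ]
 [ 365.3   -6.5]]
blob [352   0  21   8 133] [362.1   3.3] [[0.6065, 0.2221, 0.062], [0.6044, 0.2153, 0.0865], [0.6017, 0.2066, 0.1175]]
blob [211  11  14  28  63] [219.3  20.8] [[0.5115, 0.2074, 0.062], [0.5176, 0.2019, 0.0865], [0.5252, 0.1949, 0.1175]]
blob [288  17  22  16  78] [301.2  26. ] [[0.5666, 0.2068, 0.062], [0.5679, 0.2013, 0.0865], [0.5696, 0.1943, 0.1175]]
blob [331  22  26   6  40] [342.6  23.6] [[0.5944, 0.2094, 0.062], [0.5933, 0.2037, 0.0865], [0.592, 0.1965, 0.1175]]
blob [266  24  26  19 119] [278.1  29.6] [[0.5511, 0.2039, 0.062], [0.5537, 0.1986, 0.0865], [0.5571, 0.192, 0.1175]]
blob [337  25  37   9 135] [355.7  28.8] [[0.6035, 0.2067, 0.062], [0.6016, 0.2012, 0.0865], [0.5993, 0.1943, 0.1175]]
blob [208  91  17   6  35] [216.4  93.2] [[0.5081, 0.1618, 0.062], [0.5144, 0.1601, 0.0865], [0.5224, 0.1581, 0.1175]]
blob [242 136   9  44 128] [247.1 155. ] [[0.5292, 0.12, 0.062], [0.5338, 0.1219, 0.0865], [0.5395, 0.1244, 0.1175]]
blob [300 169  40  11 335] [319.5 173.9] [[0.5834, 0.1086, 0.062], [0.5833, 0.1115, 0.0865], [0.5831, 0.1152, 0.1175]]
blob [212 177  12  12  32] [216.3 183.4] [[0.5058, 0.098, 0.062], [0.5123, 0.1018, 0.0865], [0.5206, 0.1067, 0.1175]]
blob [298 182  14   6  38] [303.9 184. ] [[0.572, 0.1005, 0.062], [0.5728, 0.1041, 0.0865], [0.5739, 0.1087, 0.1175]]
blob [441 271  27  25 370] [451.9 280.6] [[0.6956, 0.0271, 0.062], [0.6858, 0.037, 0.0865], [0.6734, 0.0496, 0.1175]]
```

View pics/v15.png

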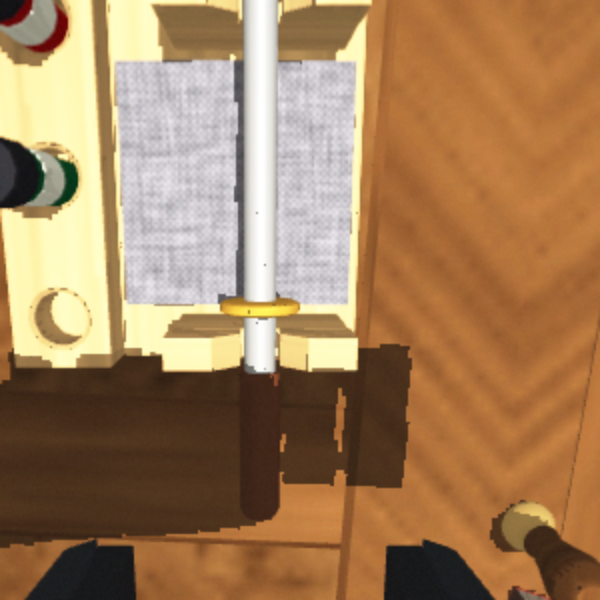

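Emit:
carry_out(plan=[{"rot": [0,0,0],"xyz": [0,0,0.035],"grip": 100},{"rot": [0,0,0],"xyz": [0,0,0.07],"grip": 100},{"rot": [0,0,0],"xyz": [0,0,0.105],"grip": 100},{"rot": [0,0,0],"xyz": [0,0,0.14],"grip": 100},{"rot": [0,0,0],"xyz": [0,0,0.159],"grip": 100},{"rot": [0,0,0],"xyz": [0,0,0.159],"grip": 100},{"rot": [0,0,0],"xyz": [0,0,0.159],"grip": 100},{"rot": [0,0,0],"xyz": [0,0,0.159],"grip": 100}])

```text
clock: 29.82
tool_pos: [0.5857, 0.0659, 0.0449]
eef_rot: [0.691, 0.723, 0.001, 0.001]
contact_force: [0.2, 0.5, 0.0]
opening: 0.607
finger_force: 0.0
```

Emit:
carry_out(plan=[{"rot": [0,0,0],"xyz": [0,0,0],"grip": 255},{"rot": [0,0,0],"xyz": [0,0,0],"grip": 255},{"rot": [0,0,0],"xyz": [0,0,0],"grip": 255},{"rot": [0,0,0],"xyz": [0,0,0],"grip": 255},{"rot": [0,0,0],"xyz": [0,0,0],"grip": 255},{"rot": [0,0,0],"xyz": [0,0,0],"grip": 255}], squeeze=58)

```text
clock: 30.32
tool_pos: [0.5847, 0.0656, 0.0439]
eef_rot: [0.691, 0.722, 0.0, 0.0]
contact_force: [0.4, 0.1, 0.6]
opening: 0.178
finger_force: 0.9
```

Emit:
carry_out(plan=[{"rot": [0,0,0],"xyz": [0,0,0],"grip": 255},{"rot": [0,0,0],"xyz": [0,0,0],"grip": 255},{"rot": [0,0,0],"xyz": [0,0,-0.01],"grip": 255},{"rot": [0,0,0],"xyz": [0,0,-0.02],"grip": 255},{"rot": [0,0,0],"xyz": [0,0,-0.03],"grip": 255},{"rot": [0,0,0],"xyz": [0,0,-0.03],"grip": 255},{"rot": [0,0,0],"xyz": [0,0,-0.03],"grip": 255},{"rot": [0,0,0],"xyz": [0,0,-0.03],"grip": 255}])

```text
clock: 30.98
tool_pos: [0.5845, 0.0656, 0.0738]
eef_rot: [0.691, 0.723, 0.0, 0.0]
contact_force: [-0.7, 0.3, -0.7]
opening: 0.146
finger_force: 57.3
```

Emit:
carry_out(plan=[{"rot": [0,0,0],"xyz": [0,0,-0.02],"grip": 255},{"rot": [0,0,0],"xyz": [0,0,-0.04],"grip": 255},{"rot": [0,0,0],"xyz": [0,0,-0.06],"grip": 255},{"rot": [0,0,0],"xyz": [0,0,-0.08],"grip": 255},{"rot": [0,0,0],"xyz": [0,0,-0.1],"grip": 255},{"rot": [0,0,0],"xyz": [0,0,-0.1],"grip": 255},{"rot": [0,0,0],"xyz": [0,0,-0.1],"grip": 255},{"rot": [0,0,0],"xyz": [0,0,-0.1],"grip": 255}])

```text
clock: 31.65
tool_pos: [0.5837, 0.0655, 0.1725]
eef_rot: [0.691, 0.723, -0.001, -0.001]
contact_force: [-0.4, -0.2, -1.8]
opening: 0.152
finger_force: 57.3
```

```bash
python3 - <<'E'
from h import *
s=st(); im=snap('wrist','w16'); C=cam('wrist',s); sc=snap('scene','s16'); sd=snap('side','d16')
Rt=R.from_quat(s['eef_rot']).as_matrix(); G=np.array(s['tool_pos'])-.019*Rt[:,2]; y=Rt[:,0]
print('G',G,'pred level: collar,rod end, tip', proj(C,[G+y*d for d in (.0395,.167,.178)]).round(1))
# collar brass + bright rod width along rows
h=cv2.cvtColor(im,cv2.COLOR_RGB2HSV)
blobs(im,C,(18,120,90),(34,255,255),[G[2]],100,(250,0,400,330))
m=((h[...,1]<40)&(h[...,2]>90)).astype(np.uint8)
for v in range(0,180,12):
    xs=np.nonzero(m[v,280:360])[0]+280; print(v,(xs.min(),xs.max(),len(xs)) if len(xs) else None)
print('scene tip pred',proj(cam('scene'),[G+y*.178,G-y*.045]).round(1),'side',proj(cam('side'),[G+y*.178,G+y*.0395]).round(1))
E
```

```text
t 31.65 pos [0.5837 0.0655 0.1725] rot [ 6.913e-01  7.226e-01 -8.000e-04 -7.000e-04] F [-0.4 -0.2 -1.8] open 13.4 ff 57.3
G [0.5837345  0.06554849 0.19145918] pred level: collar,rod end, tip [[ 317.2  235.4]
 [ 315.8 -254. ]
 [ 315.6 -313.6]]
blob [273   6  26  11 106] [285.4  12.1] [[0.5698, 0.173, 0.1915]]
blob [ 277  201   86   38 1856] [319.9 224.1] [[0.5827, 0.1091, 0.1915]]
0 (np.int64(300), np.int64(338), 39)
12 (np.int64(300), np.int64(338), 39)
24 (np.int64(300), np.int64(338), 39)
36 (np.int64(300), np.int64(338), 39)
48 (np.int64(280), np.int64(359), 75)
60 (np.int64(280), np.int64(359), 74)
72 (np.int64(280), np.int64(359), 72)
84 (np.int64(280), np.int64(359), 72)
96 (np.int64(280), np.int64(359), 74)
108 (np.int64(280), np.int64(359), 74)
120 (np.int64(280), np.int64(359), 74)
132 (np.int64(280), np.int64(359), 73)
144 (np.int64(280), np.int64(359), 75)
156 (np.int64(280), np.int64(359), 74)
168 (np.int64(280), np.int64(359), 75)
scene tip pred [[285.9 170.2]
 [362.7 209.1]] side [[320.4 234. ]
 [315.8 200.1]]
```

```bash
python3 - <<'E'
from h import *
sc=cv2.imread('pics/s16.png'); sd=cv2.imread('pics/d16.png')
def show(im,u0,v0,w,h):
    hs=cv2.cvtColor(im,cv2.COLOR_BGR2HSV)[v0:v0+h,u0:u0+w].astype(int)
    for k in range(h): print(v0+k,''.join('#' if (a[1]<45 and a[2]>110) else ('y' if 18<a[0]<32 and a[1]>140 and a[2]>120 else '.') for a in hs[k]))
print('scene u0=270'); show(sc,270,155,70,40)
print('side u0=300'); show(sd,300,195,40,55)
E
```

```text
scene u0=270
155 ......................................................................
156 ......................................................................
157 ......................................................................
158 ......................................................................
159 ......................................................................
160 ......................................................................
161 ......................................................................
162 ......................................................................
163 ......................................................................
164 ......................................................................
165 ......................................................................
166 ......................................................................
167 ......................................................................
168 ......................................................................
169 .................................
[... 3699 characters left out ...]
..#######................
235 ..................#####.................
236 ..................#####.................
237 ...................###..................
238 ........................................
239 ........................................
240 ........................................
241 ........................................
242 ........................................
243 ........................................
244 ........................................
245 ........................................
246 ........................................
247 ........................................
248 ........................................
249 ........................................
```

```bash
python3 - <<'E'
from h import *
S,D=cam('scene'),cam('side'); print(tri([S,D],[(283.2,170.3),(320,237.3)]))
s=st()
# reel: from scene + side, red drum & flanges
for n,c in (('scene',S),('side',D)):
    im=snap(n); blobs(im,c,(0,170,90),(4,255,255),[.034,.06],25); blobs(im,c,(174,170,90),(179,255,255),[.034,.06],25)
print('reel pred',proj(S,[[.6,-.142,.034]]),proj(D,[[.6,-.142,.034]]))
E
```

```text
(array([0.57584444, 0.25164568, 0.18867022]), np.float64(0.0010872201085969338))
t 31.8 pos [0.5837 0.0655 0.1722] rot [ 0.6913  0.7225 -0.0011 -0.0009] F [ 0.5  0.  -1.7] open 13.2 ff 57.3
blob [424 259  14   6  41] [431.  261.1] [[0.7207, -0.0594, 0.034], [0.6934, -0.0779, 0.06]]
blob [434 265  12   9  50] [439.1 269.4] [[0.7111, -0.089, 0.034], [0.6841, -0.1064, 0.06]]
blob [416 287  16  12  58] [423.9 291. ] [[0.6346, -0.1104, 0.034], [0.6102, -0.1271, 0.06]]
blob [407 300  14  20 135] [413.5 310.9] [[0.5752, -0.1329, 0.034], [0.5529, -0.1488, 0.06]]
blob [409 290  20  23 216] [419.  299.5] [[0.608, -0.1196, 0.034], [0.5846, -0.1359, 0.06]]
blob [297 200  10   7  26] [301.2 202.9] [[0.6157, -0.1924, 0.034], [0.6152, -0.1412, 0.06]]
reel pred [[425.27279948 307.06510939]] [[306.83785342 211.39590441]]
```

Emit:
carry_out(plan=[{"rot": [0,0,0],"xyz": [-0.015,-0.004,-0.008],"grip": 255},{"rot": [0,0,0],"xyz": [-0.04,-0.01,-0.018],"grip": 255},{"rot": [0,0,0],"xyz": [-0.07,-0.018,-0.018],"grip": 255},{"rot": [0,0,0],"xyz": [-0.1,-0.025,-0.018],"grip": 255},{"rot": [0,0,0],"xyz": [-0.13,-0.033,-0.018],"grip": 255},{"rot": [0,0,0],"xyz": [-0.16,-0.04,-0.018],"grip": 255},{"rot": [0,0,0],"xyz": [-0.19,-0.048,-0.018],"grip": 255},{"rot": [0,0,0],"xyz": [-0.22,-0.055,-0.018],"grip": 255}])

```text
clock: 32.57
tool_pos: [0.5385, -0.158, 0.1912]
eef_rot: [0.691, 0.723, -0.0, -0.0]
contact_force: [-0.8, -0.4, -1.8]
opening: 0.152
finger_force: 57.3
```

Emit:
carry_out(plan=[{"rot": [0,0,0],"xyz": [-0.02,-0.005,0],"grip": 255},{"rot": [0,0,0],"xyz": [-0.035,-0.009,0],"grip": 255},{"rot": [0,0,0],"xyz": [-0.043,-0.011,0],"grip": 255},{"rot": [0,0,0],"xyz": [-0.043,-0.011,0],"grip": 255},{"rot": [0,0,0],"xyz": [-0.043,-0.011,0],"grip": 255},{"rot": [0,0,0],"xyz": [-0.043,-0.011,0],"grip": 255},{"rot": [0,0,0],"xyz": [-0.043,-0.011,0],"grip": 255},{"rot": [0,0,0],"xyz": [-0.043,-0.011,0],"grip": 255}])

```text
clock: 33.23
tool_pos: [0.5307, -0.1986, 0.1915]
eef_rot: [0.691, 0.723, 0.0, -0.0]
contact_force: [-0.3, 0.3, -0.5]
opening: 0.148
finger_force: 57.3
```

```bash
python3 - <<'E'
from h import *
s=st(); im=snap('wrist','w17'); C=cam('wrist',s); json.dump([np.array(s['tool_pos']).tolist(),np.array(s['eef_rot']).tolist()],open('w17.json','w'))
h=cv2.cvtColor(im,cv2.COLOR_RGB2HSV); m=(((h[...,0]<5)|(h[...,0]>173))&(h[...,1]>170)&(h[...,2]>80)).astype(np.uint8)
n,l,t,ce=cv2.connectedComponentsWithStats(m)
for i in range(1,n):
    if t[i,4]>200:
        c=cv2.findContours((l==i).astype(np.uint8),0,1)[0][0]; b=cv2.boxPoints(cv2.minAreaRect(c)); print(t[i],ce[i].round(1),b.round(1).tolist()); print(onz(C,b,.055).round(4).tolist())
print('reel pred',proj(C,[[.6,-.142,.034],[.6,-.142,.068]]).round(0))
cv2.imwrite('pics/v17.png',cv2.cvtColor(im,cv2.COLOR_RGB2BGR))
E
```

```text
t 33.23 pos [ 0.5307 -0.1986  0.1915] rot [ 6.905e-01  7.233e-01  3.000e-04 -2.000e-04] F [-0.3  0.3 -0.5] open 13.0 ff 57.3
[545  17  77  88 322] [575.   58.3] [[544.0, 87.0], [580.2000122070312, 14.600000381469727], [621.0, 35.0], [584.7999877929688, 107.4000015258789]]
[[0.6828, -0.0895, 0.055], [0.6971, -0.0442, 0.055], [0.7276, -0.0548, 0.055], [0.7146, -0.1014, 0.055]]
[ 552   23   64   76 1786] [584.5  61. ] [[550.7999877929688, 84.4000015258789], [582.4000244140625, 21.200000762939453], [615.5999755859375, 37.79999923706055], [584.0, 101.0]]
[[0.6871, -0.0876, 0.055], [0.6995, -0.048, 0.055], [0.7244, -0.0566, 0.055], [0.713, -0.0972, 0.055]]
[ 420  125   36   51 1552] [437.9 150.6] [[419.6000061035156, 175.0], [422.70001220703125, 123.0999984741211], [455.5, 125.0999984741211], [452.3999938964844, 177.0]]
[[0.6037, -0.154, 0.055], [0.6014, -0.1174, 0.055], [0.625, -0.1176, 0.055], [0.6282, -0.1543, 0.055]]
[ 374  127   43   50 2042] [395.2 151.5] [[374.0, 127.0], [416.0, 127.0], [416.0, 176.0], [374.0, 176.0]]
[[0.5669, -0.1216, 0.055], [0.5969, -0.1202, 0.055], [0.6011, -0.1549, 0.055], [0.57, -0.1563, 0.055]]
reel pred [[410. 156.]
 [421. 160.]]
```

Use the last picture here, where the threading fit matters most.

```bash
python3 - <<'E'
import cv2
im=cv2.imread('pics/w17.png'); cv2.imwrite('pics/v17.png',cv2.resize(im[60:260,320:520],(600,600),interpolation=cv2.INTER_CUBIC))
E
```

```text
(no output)
```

View pics/v17.png

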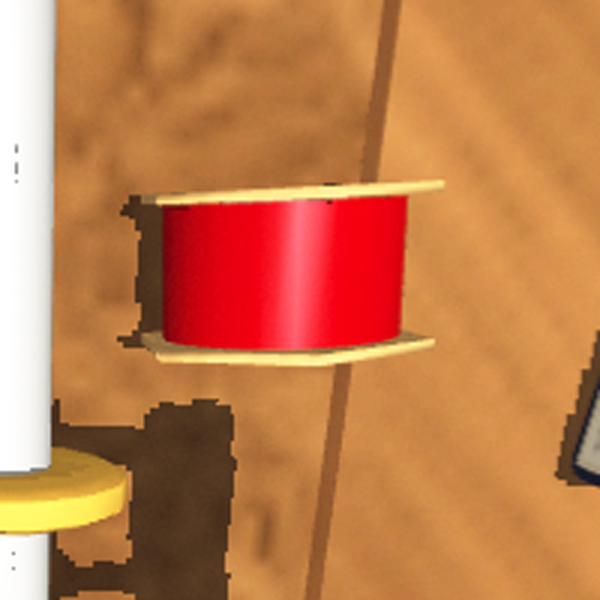

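```bash
python3 - <<'E'
from h import *
C=cf('w17.json')
f=lambda pts:[(320+a/3,60+b/3) for a,b in pts]
print('corners z.034 up/low',onz(C,f([(138,201),(444,184),(144,338),(433,343)]),.034).round(4).tolist())
print('topflat z.068 low',onz(C,f([(155,361),(328,364)]),.068).round(4).tolist(),'up', onz(C,f([(150,204),(330,196)]),.068).round(4).tolist())
c=onz(C,f([(138,201),(444,184),(144,338),(433,343)]),.034).mean(0); print(c)
# drum red: cylinder edges
# stick line of both flanges directions
P=onz(C,f([(138,201),(444,184),(144,338),(433,343)]),.034); 
for a,b in ((0,1),(2,3)): d=P[b]-P[a]; print(np.linalg.norm(d),np.arctan2(d[1],d[0]))
for a,b in ((2,0),(3,1)): d=P[b]-P[a]; print(np.linalg.norm(d),np.arctan2(-d[0],d[1]))
st()
E
```

```text
corners z.034 up/low [[0.5637, -0.1218, 0.034], [0.6414, -0.1141, 0.034], [0.5681, -0.1564, 0.034], [0.6449, -0.1542, 0.034]]
topflat z.068 low [[0.5667, -0.1579, 0.068], [0.6076, -0.1567, 0.068]] up [[0.5625, -0.1225, 0.068], [0.6031, -0.1188, 0.068]]
[ 0.60451051 -0.13659519  0.034     ]
0.07803206567228572 0.09958408440803643
0.07678652289044427 0.028872626690269083
0.03483617849445773 0.12690070491776556
0.04025127868409368 0.0875110064202255
t 33.28 pos [ 0.5306 -0.1989  0.1916] rot [ 6.907e-01  7.231e-01  2.000e-04 -2.000e-04] F [-0.2 -0.3 -0.9] open 13.0 ff 57.3
```

```bash
python3 - <<'E'
from h import *
C=cf('w17.json')
def hexp(c,yaw,roll=0):
    a=np.radians(np.arange(0,360,60))+roll; o=[]
    for sy in (-.02,.02):
        for t in a: 
            x,z=.0393*np.cos(t),.0393*np.sin(t); o.append([c[0]+x*np.cos(yaw)-sy*np.sin(yaw),c[1]+x*np.sin(yaw)+sy*np.cos(yaw),c[2]+z])
    return (proj(C,o)-[320,60])*3
for c,y in (((.605,-.137,.034),.08),((.59,-.137,.034),.08)): print(hexp(c,y).round(0).tolist())
E
python3 - <<'E'
import cv2,numpy as np
im=cv2.imread('pics/w17.png'); h=cv2.cvtColor(im,cv2.COLOR_BGR2HSV)
# flange colour: pale low-ish saturation, bright
m=((h[...,0]>12)&(h[...,0]<28)&(h[...,1]<135)&(h[...,2]>190)).astype(np.uint8)
for v in range(118,185,1):
    xs=np.nonzero(m[v,350:500])[0]+350
    if len(xs)>2: print(v,xs.min(),xs.max(),len(xs))
E
```

```text
[[437.0, 342.0], [407.0, 362.0], [240.0, 368.0], [140.0, 352.0], [193.0, 335.0], [327.0, 330.0], [449.0, 184.0], [419.0, 185.0], [245.0, 191.0], [141.0, 195.0], [195.0, 193.0], [334.0, 188.0]]
[[380.0, 339.0], [344.0, 359.0], [177.0, 365.0], [84.0, 349.0], [142.0, 332.0], [276.0, 328.0], [390.0, 181.0], [353.0, 182.0], [179.0, 188.0], [82.0, 192.0], [143.0, 190.0], [281.0, 185.0]]
120 465 467 3
121 446 467 22
122 421 465 45
123 405 457 53
124 392 449 57
125 384 435 52
126 377 421 45
127 372 396 14
173 461 464 4
174 456 463 8
175 449 461 13
176 442 456 15
177 434 452 19
178 384 447 56
179 373 441 69
180 381 435 55
181 412 428 17
```

```bash
python3 - <<'E'
from h import *
A,B=cf('w1.json'),cf('w2.json')
def low(f,u0,v0,w,h,step=1):
    im=cv2.imread(f); hs=cv2.cvtColor(im,cv2.COLOR_BGR2HSV)[v0:v0+h,u0:u0+w].astype(int)
    print(f,u0)
    for k in range(0,h,step): print(v0+k,''.join('#' if a[1]<70 and a[2]>60 else ('R' if (a[0]<5 or a[0]>173) and a[1]>170 else ('k' if a[2]<75 else ('f' if a[1]<150 else '.'))) for a in hs[k]))
low('pics/w2.png',82,212,80,80)
low('pics/w1.png',0,220,45,85)
E
```

```text
pics/w2.png 82
212 ................................................................................
213 .............................................................kkk................
214 .............................................................kkkk...............
215 ..............................................................kkk...............
216 ...............................f.............................kkkkk..............
217 ..........................................................kkkkkkkk..............
218 ...............................f..........k.kkkk...k.......ff...kk..............
219 .........................................kkkkkkkkkkkkkkk.ffff...kk..............
220 ................................f..kkkkkkkkkkkkkkkkkkkffffffff..................
221 .................................kkkkkkkkkkkkk.fkffk.fffffffffff................
222 .........................ffff..kkkkkkkkkkkkkk.f...ffffffffffffff................
223 ......................fffffff...kkkkkkkkkkkk...k.fffffffffffffff.k..............
224 .....................fffffffff...kkk..kkkkkkk..ffffffffffffff
[... 9278 characters left out ...]

291 fff.ffffff.fffff.f..fffffff..................
292 .ff..fff.....fff.ff.ff.ff....................
293 ff....f...ffffff.f...f.......................
294 f.fff..ffff.ff.ffffff........................
295 ...ffff....ff.f.ffff.........................
296 ...ff..ffffffff..............................
297 ..f.ff..ff.f.ff..............................
298 ffffffff.fffff...............................
299 ff.fffff..fff................................
300 ..f.ffffff...................................
301 ...fffff.....................................
302 ....ff.......................................
303 .............................................
304 .............................................
```

```bash
cat >> h.py <<'E'
def flange(im,u0=350,u1=500,v0=100,v1=200):
    h=cv2.cvtColor(im,cv2.COLOR_RGB2HSV); m=((h[...,0]>12)&(h[...,0]<28)&(h[...,1]<135)&(h[...,2]>190)).astype(np.uint8)
    o=[]
    for u in range(u0,u1,6):
        vs=np.nonzero(m[v0:v1,u])[0]+v0
        if len(vs): o.append((u,int(vs.min()),int(vs.max())))
    print(o)
E
python3 - <<'E'
from h import *
flange(cv2.cvtColor(cv2.imread('pics/w17.png'),cv2.COLOR_BGR2RGB)); s=st(); im=snap('wrist','w18'); flange(im)
C=cam('wrist',s)
def hexp(c,yaw,roll=0):
    a=np.radians(np.arange(0,360,60))+roll; o=[]
    for sy in (-.02,.02):
        for t in a: 
            x,z=.0393*np.cos(t),.0393*np.sin(t); o.append([c[0]+x*np.cos(yaw)-sy*np.sin(yaw),c[1]+x*np.sin(yaw)+sy*np.cos(yaw),c[2]+z])
    return proj(C,o)
print(hexp((.605,-.137,.034),.08).round(0).tolist()); print(hexp((.605,-.137,.0393),.08,np.pi/6).round(0).tolist())
sc=snap('scene','s18')[280:335,395:450]; h=cv2.cvtColor(sc,cv2.COLOR_RGB2HSV)
for k in range(0,55): print(280+k,''.join('R' if (a[0]<5 or a[0]>173) and a[1]>170 else ('k' if a[2]<75 else ('f' if a[1]<125 else '.')) for a in h[k].astype(int)))
E
```

```text
[(374, 127, 179), (380, 126, 179), (386, 125, 180), (392, 124, 180), (398, 124, 180), (404, 124, 180), (410, 123, 180), (416, 123, 181), (422, 122, 181), (428, 122, 181), (434, 122, 180), (440, 122, 179), (446, 121, 178), (452, 121, 177), (458, 121, 175), (464, 121, 173)]
t 33.28 pos [ 0.5306 -0.1989  0.1916] rot [ 6.907e-01  7.231e-01  2.000e-04 -2.000e-04] F [-0.2 -0.3 -0.9] open 13.0 ff 57.3
[(374, 126, 179), (380, 126, 179), (386, 125, 179), (392, 124, 179), (398, 124, 180), (404, 123, 180), (410, 123, 180), (416, 122, 180), (422, 122, 180), (428, 122, 180), (434, 122, 179), (440, 121, 178), (446, 121, 177), (452, 121, 176), (458, 120, 175), (464, 120, 173)]
[[466.0, 173.0], [456.0, 180.0], [400.0, 182.0], [367.0, 177.0], [385.0, 171.0], [429.0, 170.0], [470.0, 121.0], [460.0, 121.0], [402.0, 123.0], [367.0, 124.0], [385.0, 124.0], [431.0, 122.0]]
[[471.0, 178.0], [432.0, 183.0], [378.0, 181.0], [371.0, 174.0], [407.0, 170.0], [453.0, 172.0], [476.0, 120.0], [436.0, 122.0], [379.0, 124.0], [371.0, 124.0], [408.0, 123.0], [456.0, 121.0]]
280 ....................................fkk
[... 2556 characters left out ...]
ffff.fffffffffffffff....................
324 ...............f..ff.ff.ffffffffff.....................
325 ................fffff.ffffffffff.......................
326 .................fffffff.f.ffff........................
327 ...................fff.ffff.ff.........................
328 ........................ffff...........................
329 .......................fff.............................
330 ........................fff............ffffff..........
331 ........................ff.............ff.ffff.f.......
332 .......................................ffffffffff......
333 .......................................fffff.ffff.ff...
334 .....................................ffffffffffffffff..
```

```bash
python3 - <<'E'
from h import *
im=cv2.cvtColor(cv2.imread('pics/w18.png'),cv2.COLOR_BGR2RGB); C=cam('wrist')
h=cv2.cvtColor(im,cv2.COLOR_RGB2HSV); m=(((h[...,0]<5)|(h[...,0]>173))&(h[...,1]>150)&(h[...,2]>60))
pts=[]
for v in range(128,172,6):
    xs=np.nonzero(m[v,350:480])[0]+350; a,b=xs.min()-.5,xs.max()+.5
    o,d=rays(C,[(a,v),(b,v)]); w=d.sum(0); 
    p=[(o+w*((z-o[2])/w[2])) for z in (.034,.039)]; pts.append(p[0]); 
    rad=np.tan(.5*np.arccos(d[0]@d[1])); print(v,a,b,p[0].round(4),p[1].round(4),'r',round(np.linalg.norm(p[0]-o)*np.sin(np.arctan(rad)),4))
pts=np.array(pts); k=np.polyfit(pts[:,1],pts[:,0],1); print('yaw',-k[0],'x at y=-.137',np.polyval(k,-.137))
# scene: drum edges likewise
S=cam('scene'); print('flange mid top z.034 scene')
E
```

```text
128 374.5 455.5 [ 0.6005 -0.1219  0.034 ] [ 0.5993 -0.1219  0.039 ] r 0.0301
134 373.5 455.5 [ 0.6006 -0.1263  0.034 ] [ 0.5994 -0.1262  0.039 ] r 0.0306
140 373.5 454.5 [ 0.6008 -0.1308  0.034 ] [ 0.5996 -0.1306  0.039 ] r 0.0304
146 373.5 454.5 [ 0.6013 -0.1353  0.034 ] [ 0.6001 -0.1351  0.039 ] r 0.0305
152 373.5 454.5 [ 0.6018 -0.1398  0.034 ] [ 0.6006 -0.1395  0.039 ] r 0.0307
158 373.5 453.5 [ 0.602  -0.1444  0.034 ] [ 0.6007 -0.1441  0.039 ] r 0.0304
164 373.5 453.5 [ 0.6025 -0.149   0.034 ] [ 0.6013 -0.1486  0.039 ] r 0.0306
170 373.5 452.5 [ 0.6027 -0.1537  0.034 ] [ 0.6014 -0.1532  0.039 ] r 0.0303
yaw 0.07544106658718618 x at y=-.137 0.6014662159607497
flange mid top z.034 scene
```

Emit:
carry_out(plan=[{"rot": [0,0,0],"xyz": [-0.02,0.01,0],"grip": 255},{"rot": [0,0,0],"xyz": [-0.05,0.024,0],"grip": 255},{"rot": [0,0,-0.01],"xyz": [-0.08,0.038,0],"grip": 255},{"rot": [0,0,-0.02],"xyz": [-0.11,0.053,0],"grip": 255},{"rot": [0,0,-0.03],"xyz": [-0.14,0.067,0],"grip": 255},{"rot": [0,0,-0.03],"xyz": [-0.16,0.077,0],"grip": 255},{"rot": [0,0,-0.03],"xyz": [-0.167,0.08,0],"grip": 255},{"rot": [0,0,-0.03],"xyz": [-0.167,0.08,0],"grip": 255}])

```text
clock: 34.05
tool_pos: [0.6173, -0.3653, 0.1909]
eef_rot: [0.681, 0.732, -0.0, 0.0]
contact_force: [0.1, -0.5, -0.5]
opening: 0.147
finger_force: 57.3
```

Emit:
carry_out(plan=[{"rot": [0,0,0],"xyz": [0,0,0.025],"grip": 255},{"rot": [0,0,0],"xyz": [0,0,0.05],"grip": 255},{"rot": [0,0,0],"xyz": [0,0,0.075],"grip": 255},{"rot": [0,0,0],"xyz": [0,0,0.1],"grip": 255},{"rot": [0,0,0],"xyz": [0,0,0.12],"grip": 255},{"rot": [0,0,0],"xyz": [0,0,0.13],"grip": 255},{"rot": [0,0,0],"xyz": [0,0,0.13],"grip": 255},{"rot": [0,0,0],"xyz": [0,0,0.13],"grip": 255}])

```text
clock: 34.72
tool_pos: [0.6177, -0.3622, 0.062]
eef_rot: [0.68, 0.733, 0.0, -0.0]
contact_force: [0.7, -0.7, -0.9]
opening: 0.151
finger_force: 57.3
```

Emit:
carry_out(plan=[{"rot": [0,0,0],"xyz": [0,0,0.02],"grip": 255},{"rot": [0,0,0],"xyz": [0,0,0.03],"grip": 255},{"rot": [0,0,0],"xyz": [0,0,0.03],"grip": 255},{"rot": [0,0,0],"xyz": [0,0,0.03],"grip": 255},{"rot": [0,0,0],"xyz": [0,0,0.03],"grip": 255},{"rot": [0,0,0],"xyz": [0,0,0.03],"grip": 255}])

```text
clock: 35.22
tool_pos: [0.6183, -0.3638, 0.0329]
eef_rot: [0.68, 0.733, 0.0, 0.001]
contact_force: [1.0, 0.3, -1.3]
opening: 0.148
finger_force: 57.3
```

```bash
cat >> h.py <<'E'
def low(im,u0,v0,w,h):
    hs=cv2.cvtColor(im,cv2.COLOR_RGB2HSV)[v0:v0+h,u0:u0+w].astype(int); print('u0',u0)
    for k in range(h): print(v0+k,''.join('R' if (a[0]<5 or a[0]>173) and a[1]>170 else '#' if (a[1]<60 and a[2]>100) else 'k' if a[2]<75 else ('f' if a[1]<125 else '.') for a in hs[k]))
E
python3 - <<'E'
from h import *
s=st(); S,D=cam('scene'),cam('side')
Rt=R.from_quat(s['eef_rot']).as_matrix(); G=np.array(s['tool_pos'])-.018*Rt[:,2]; y=Rt[:,0]
print('tip pred',G+y*.18,proj(S,[G+y*.18,G+y*.0415,G]).round(1),proj(D,[G+y*.18]).round(1))
go2([.6181,-.362,.0185],.075)
sc=snap('scene','s19'); u,v=proj(S,[G+y*.18])[0].astype(int); low(sc,u-14,v-22,60,42)
E
```

```text
t 35.22 pos [ 0.6183 -0.3638  0.0329] rot [6.805e-01 7.328e-01 3.000e-04 9.000e-04] F [ 1.   0.3 -1.3] open 13.0 ff 57.3
tip pred [ 0.60491732 -0.18427288  0.05067621] [[445.1 310.6]
 [510.6 346.8]
 [531.9 358.6]] [[305.1 198.9]]
->  [0.6181, -0.362, 0.0185] xyz [ 0.0018 -0.      0.0143] rot [ 0.0017  0.001  -0.001 ]
u0 431
288 ............................f########fffffffffffffffffffffkk
289 ............................f#########ffffffffffffffffffkkkk
290 ............................f###########fffffffffffffffkkkkk
291 ............................f############ffff#fffffffkkkkkkk
292 R......fff..................f#############fffffffffkkkkkkkkf
293 R..fffffff..................f###############kffffkkkkkkkkkkf
294 Rfffffffff...................f##############fkfkkkkkkkkkkkkf
295 .fffffffff...................ff#############fkkkkkkkkkkkkkkf
296 ffffffffff...................ffff###########fkkkkkkkkkkkkkff
297 ffffffffff.....................fff##########kkkkkkkkkkkkkkf.
298 ffffffffff......................ffff########kkkkkkkkkkkkfff.
299 ffffffffff.......................ffff#######kkkkkkkkkkk
[... 1255 characters left out ...]
...........ff#############........................
320 f......................f#############f......................
321 .........................f#############f....................
322 ...........................f#############ff.................
323 ............................ff#############ff...............
324 ..............................ff#############ff.............
325 ................................ff#############ff...........
326 ..................................ff#############ff.........
327 ....................................f##############ff.......
328 ......................................f##############f......
329 .......................................ff##############f....
```

```bash
python3 - <<'E'
from h import *
S=cam('scene'); print(proj(S,[[.6027,-.157,.034],[.6027,-.157,.039],[.6015,-.157,.039]]).round(1))
im=cv2.cvtColor(cv2.imread('pics/s19.png'),cv2.COLOR_BGR2RGB); h=cv2.cvtColor(im,cv2.COLOR_RGB2HSV)[290:332,415:448].astype(int)
for k in range(0,42): print(290+k,' '.join('%3d'%a[1] for a in h[k,8:31]))
E
```

```text
[[432.2 310.3]
 [432.5 308.4]
 [432.1 308.7]]
290 207 205 207 205 195 177 156 148 142 138 141 138 140 139 140 139 137 139 138 139 139 138 138
291 209 206 205 208 203 205 193 171 160 145 137 139 138 137 136 138 136 136 136 140 137 137 137
292 206 206 208 206 207 207 207 204 193 173 159 145 136 134 125 121 116 119 131 135 138 136 137
293 203 206 209 208 207 209 211 207 200 163 137 111 119 123 119 121 117 121 126 133 134 137 137
294 200 201 204 208 209 209 209 205 176 112 113 107 117 122 120 118 118 116 125 136 135 138 137
295 188 195 198 199 204 205 207 194 135  97 124 118 119 116 116 118 120 119 126 137 137 136 137
296 178 183 191 194 203 207 199 158  97 116 121 114 116 118 118 119 119 119 126 137 137 137 136
297 174 176 180 186 188 196 179 108 101 119 119 118 118 116 119 118 119 122 131 139 139 137 136
298 180 177 176 179 181 176 136  95 121 117 113 117 116 117 120 119 119 123 131 138 136 134 135
299 182 179 177 178 178 159  99 115 118 119 116 120 119 117 118 116 119 123 133 135 137 138 135
300 189 186 177 178 167 113 105 119 122 117 116 117 116 113 116 117 117 124 133 137 137 137 13
[... 2277 characters left out ...]
 139 135 137 139 138 140 138
325 117 118 121 117 123 140 140 139 142 141 142 141 140 140 141 140 138 137 139 141 139 139 138
326 121 124 115 129 142 140 142 142 142 141 146 144 141 142 141 142 140 138 138 138 141 140 139
327 120 119 129 137 139 141 144 144 143 143 144 144 141 140 139 141 138 137 142 139 138 140 140
328 126 139 136 140 137 141 141 142 143 140 139 140 140 137 140 142 142 143 142 141 142 140 141
329 139 135 138 139 140 139 144 143 145 142 139 139 135 136 135 139 141 141 125 140 137 140 141
330 140 140 140 138 141 141 138 142 141 140 143 138 138 136 134 139 141 139 115 125 118 115 136
331 140 139 139 138 139 140 143 141 139 141 143 139 142 139 139 138 138 136 119 115 119 121 122
```

Emit:
carry_out(plan=[{"rot": [0,0,0],"xyz": [0,0,0.008],"grip": 255},{"rot": [0,0,0],"xyz": [0,0,0.0145],"grip": 255},{"rot": [0,0,0],"xyz": [0,0,0.0145],"grip": 255},{"rot": [0,0,0],"xyz": [0,0,0.0145],"grip": 255},{"rot": [0,0,0],"xyz": [0,0,0.0145],"grip": 255},{"rot": [0,0,0],"xyz": [0,0,0.0145],"grip": 255}])

```text
clock: 35.77
tool_pos: [0.6176, -0.3635, 0.0172]
eef_rot: [0.68, 0.733, 0.0, 0.0]
contact_force: [0.5, 0.4, -1.3]
opening: 0.153
finger_force: 57.3
```

Emit:
carry_out(plan=[{"rot": [0,0,0],"xyz": [0.006,0,0],"grip": 255},{"rot": [0,0,0],"xyz": [0.012,0,0],"grip": 255},{"rot": [0,0,0],"xyz": [0.018,0,0],"grip": 255},{"rot": [0,0,0],"xyz": [0.024,0,0],"grip": 255},{"rot": [0,0,0],"xyz": [0.03,0,0],"grip": 255},{"rot": [0,0,0],"xyz": [0.036,0,0],"grip": 255},{"rot": [0,0,0],"xyz": [0.042,0,0],"grip": 255},{"rot": [0,0,0],"xyz": [0.048,0,0],"grip": 255}])

```text
clock: 36.43
tool_pos: [0.614, -0.3148, 0.0171]
eef_rot: [0.68, 0.733, 0.0, -0.0]
contact_force: [-0.5, 0.9, -1.4]
opening: 0.145
finger_force: 57.3
```

```bash
python3 - <<'E'
from h import *
s=st(); S=cam('scene'); sc=snap('scene','s20'); low(sc,400,280,60,55)
E
```

```text
t 36.43 pos [ 0.614  -0.3148  0.0171] rot [ 6.804e-01  7.328e-01  1.000e-04 -0.000e+00] F [-0.5  0.9 -1.4] open 12.7 ff 57.3
u0 400
280 ................................ffff........................
281 ............................................................
282 ............................................................
283 ............................................................
284 ...................f.f..f...................................
285 ................ffffffffff..................................
286 ...............fffff...fff..................................
287 ..............ffff..RR...f.................................f
288 ..............fff.RRRRRRR..................................f
289 .............fff.RRRRRRRRRR................................f
290 ............fff.RRRRRRRRRRRR...............................f
291 ............ff..RRRRRRRRRRRRRR.............................f
292 ...........ff..RRRRRRRRRRRRRRRRR.....ffff..................f
293 ..........fff.RRRRRRRRRRRRRRRRRR..fffffff..................f
294 ..........ff.RRRRRRRRRRRRRRRRRRRfffffffff.............
[... 1906 characters left out ...]
fffffffffffffffff.ff.ffff..............ff#########
325 ............fffffffffffffff..ffffffff..............ff#######
326 ............ffffffffffffff....ff..fffff..............ff#####
327 ..............fff.ffff.ff........fffff.................ff###
328 .................f..fff............ffff.ff...............f##
329 ..................ffff..............fffffffff..............f
330 ...................fff................fffffffff.............
331 ...................ff..................fffffffff............
332 ....................f....................ff.ffffff..........
333 ............................................fffffff.........
334 .............................................ffffffff.......
```

Emit:
carry_out(plan=[{"rot": [0,0,0],"xyz": [0.003,0,-0.002],"grip": 255},{"rot": [0,0,0],"xyz": [0.01,0,-0.002],"grip": 255},{"rot": [0,0,0],"xyz": [0.017,0,-0.002],"grip": 255},{"rot": [0,0,0],"xyz": [0.024,0,-0.002],"grip": 255},{"rot": [0,0,0],"xyz": [0.031,0,-0.002],"grip": 255},{"rot": [0,0,0],"xyz": [0.038,0,-0.002],"grip": 255},{"rot": [0,0,0],"xyz": [0.045,0,-0.002],"grip": 255},{"rot": [0,0,0],"xyz": [0.052,0,-0.002],"grip": 255}])

```text
clock: 37.15
tool_pos: [0.6101, -0.2628, 0.019]
eef_rot: [0.68, 0.733, 0.0, -0.0]
contact_force: [-0.6, 0.9, -0.8]
opening: 0.147
finger_force: 57.3
```

Emit:
carry_out(plan=[{"rot": [0,0,0],"xyz": [0.007,0,0],"grip": 255},{"rot": [0,0,0],"xyz": [0.014,0,0],"grip": 255},{"rot": [0,0,0],"xyz": [0.021,0,0],"grip": 255},{"rot": [0,0,0],"xyz": [0.028,0,0],"grip": 255},{"rot": [0,0,0],"xyz": [0.034,0,0],"grip": 255},{"rot": [0,0,0],"xyz": [0.04,0,0],"grip": 255},{"rot": [0,0,0],"xyz": [0.045,0,0],"grip": 255},{"rot": [0,0,0],"xyz": [0.05,0,0],"grip": 255}])

```text
clock: 37.82
tool_pos: [0.6064, -0.2133, 0.0191]
eef_rot: [0.68, 0.733, 0.0, 0.0]
contact_force: [-0.2, 0.7, -0.3]
opening: 0.151
finger_force: 57.3
```

```bash
python3 - <<'E'
from h import *
s=st(); im=snap('wrist','w21'); C=cam('wrist',s); Rt=R.from_quat(s['eef_rot']).as_matrix(); G=np.array(s['tool_pos'])-.018*Rt[:,2]; y=Rt[:,0]
h=cv2.cvtColor(im,cv2.COLOR_RGB2HSV)
for u in (280,300,319,340,360):
    print(u,''.join('R' if (a[0]<5 or a[0]>173) and a[1]>150 and a[2]>60 else 'b' if 18<a[0]<34 and a[1]>150 else '#' if (a[1]<60 and a[2]>100) else 'k' if a[2]<60 else ('f' if a[1]<135 else '.') for a in h[0:330:4,u].astype(int)))
print(proj(C,[G+y*.044,G+y*.047,G+y*.087+[0,0,.025],G+y*.178]).round(0))
low(snap('scene','s21'),395,275,60,40)
E
```

```text
t 37.82 pos [ 0.6064 -0.2133  0.0191] rot [0.6805 0.7328 0.     0.    ] F [-0.2  0.7 -0.3] open 13.3 ff 57.3
280 ........f##f.RRRRRRRRRRRRRRRRRRRRRRRRRRRRRRRRRRff##...bbbb...............kkkkkkkkkk
300 #######f##..RRRRRRRRRRRRRRRRRRRRRRRRRRRRRRRRRRR..##..bbbbffb....................ffk
319 #########f..Rfffffffffffffffffffff.........RRRR..f#####bbfff##############.........
340 .......###..RRRRRRRRRRRRRRRRRRRRRRRRRRRRRRRRRRR..##..bbbbffb..................fkkkk
360 .......f##f.RRRRRRRRRRRRRRRRRRRRRRRRRRRRRRRRRRR.##f...bbbb...............kkkkkkkkkk
[[ 317.  222.]
 [ 317.  214.]
 [ 316.   79.]
 [ 316. -309.]]
u0 395
275 .................................fffff..fff##ffkkkkkkkkkkkkk
276 ..................................ffffff##f#f##ffkkkkkkkkkkk
277 ...................................fffff####fffffkkkkkkkkkkk
278 ...................................fffff###ffff.fkkkkkkkkkkk
279 .....................................fffffff....fkkkkkkkkkkk
280 .....................................ffff.......fkkkkkkkkkkk
281 ................................................fkkkkkkkkkkk
282 ........................
[... 1416 characters left out ...]
ff.RRRRRRRRRRfkkkkkfffkkkkkkkkkkkkkffkkkkkkkkkkkkk
305 .....ff...ff.RRRRRRRRRRfkkkkkfffkkkkkkkkkkkkkkkkkkkkkkkkkkkk
306 ..f..fff..ff.RRRRRRRRRRkkkkkkkkkkkkkkkkkkkkkkkkkkkkkkkkkkkkk
307 ....fff..ff..RRRRRRRRR.kkkkkkkkkkkkkkkkkkkkkkkkkkkkkkkkkkkkk
308 ......f.fff.RRRRRRRRRRfkkkkkkkkfffkkkkkkkkkkkkkkkkkkkkkkkkkk
309 ......f.fff.RRRRRRRRR.kkkkkkkkkff#kkkkkkkkkkkkkkkkkkkkkkkkkk
310 .........ff.RRRRRRRRR.kkkkkkkkkkffkkkkkkkkkkkkkkkkkkkkkkkkkk
311 .........ff.RRRRRRRRRfkkkkkkkkkkkkkkkkkkkkkkkkkkkkkkkkkkkkkk
312 .........ff..RRRRRRRR.fkkkkkkkkkkkkkkkkkkkkkkkkkkkkkkkkkkkkk
313 .........fff.RRRRRRRRR.kkkkkkkkkkkkkkkkkkkkkkkkkkkkkkkkkkkkk
314 .........fff...RRRRRRR.kkkkkkkkkkkkkkkkkkkkkkkkkkkkkkkkkkkkk
```

Emit:
carry_out(plan=[{"rot": [0,0.02,0],"xyz": [0,0,-0.003],"grip": 255},{"rot": [0,0.04,0],"xyz": [0,0,-0.006],"grip": 255},{"rot": [0,0.04,0],"xyz": [0,0,-0.01],"grip": 255},{"rot": [0,0.04,0],"xyz": [0,0,-0.015],"grip": 255},{"rot": [0,0.04,0],"xyz": [0,0,-0.02],"grip": 255},{"rot": [0,0.04,0],"xyz": [0,0,-0.025],"grip": 255},{"rot": [0,0.04,0],"xyz": [0,0,-0.03],"grip": 255},{"rot": [0,0.04,0],"xyz": [0,0,-0.03],"grip": 255}])

```text
clock: 38.58
tool_pos: [0.6073, -0.2138, 0.0505]
eef_rot: [0.68, 0.733, 0.014, -0.014]
contact_force: [-0.2, -0.6, -1.6]
opening: 0.146
finger_force: 57.5
```

```bash
python3 - <<'E'
from h import *
s=st(); sc=snap('scene','s22'); D=cam('side'); S=cam('scene'); sd=snap('side','d22'); Rt=R.from_quat(s['eef_rot']).as_matrix(); G=np.array(s['tool_pos'])-.018*Rt[:,2]; y=Rt[:,0]
print('tip pred',G+y*.183,proj(S,[G+y*.183,G+y*.12]).round(1),proj(D,[G+y*.183]).round(1))
u,v=proj(S,[G+y*.183])[0].astype(int); low(sc,u-10,v-10,34,30)
u,v=proj(D,[G+y*.183])[0].astype(int); low(sd,u-12,v-18,26,30)
E
```

```text
t 38.58 pos [ 0.6073 -0.2138  0.0505] rot [ 0.6802  0.7328  0.0141 -0.0137] F [-0.2 -0.6 -1.6] open 12.9 ff 57.5
tip pred [ 0.5937114  -0.03217218  0.07565791] [[382.7 266.2]
 [408.  280.8]] [[309.5 217.3]]
u0 372
256 ...............................fff
257 ...............................fff
258 ...............................fff
259 ...............................fff
260 ...............................fff
261 ...............................fff
262 ...............................fff
263 .................................f
264 ..................................
265 ..................................
266 ..........ff......................
267 .........ff###fff.................
268 .........f#######ff...............
269 .........f#########f..............
270 ..........f##########f............
271 ..........ff##########ff..........
272 ...........ff###########ff........
273 ............fff###########ff......
274 ..............ff############ff....
275 ................ff############ff..
276 ..................ff############f.
277 ....................ff############
278 .....................ff#
[... 520 characters left out ...]
#######fffffffff..
207 ffffff#########ffffffff...
208 ffffff########fffffffff...
209 fffffff#######fffffffff...
210 ffffffff######ffffffffff.f
211 fffffffff#####ffffffffff..
212 fffffffff######ffffffff...
213 fffffffff######ffffff.....
214 fffffffff######ffff.......
215 .ffffffff######ff.........
216 .....ffff######ff.........
217 .......fff#####f..........
218 ........ff#####f..........
219 .........f#####f..........
220 .........ff####f..........
221 ..ff......ff##ff..........
222 .....f.....ffff...........
223 ...f......................
224 .....f....................
225 ..f.......................
226 ..........................
227 ..........................
228 ..........................
```

```bash
python3 - <<'E'
from h import *
S,D=cam('scene'),cam('side'); print(tri([S,D],[(382.3,267.8),(309.3,221.3)]))
im=cv2.cvtColor(cv2.imread('pics/s22.png'),cv2.COLOR_BGR2RGB); b=cv2.cvtColor(cv2.imread('pics/s21.png'),cv2.COLOR_BGR2RGB)
for i in (b,im): blobs(i,S,(0,170,90),(4,255,255),[.05],60,(390,260,460,330))
E
```

```text
(array([ 0.59521217, -0.02868248,  0.06737833]), np.float64(0.0013616973907961364))
blob [407 294  10  23  80] [410.9 308.5] [[0.5629, -0.1351, 0.05]]
blob [409 283  13  26 133] [414.8 297.8] [[0.5914, -0.1208, 0.05]]
```

Emit:
carry_out(plan=[{"rot": [0,0.01,0],"xyz": [0,0,-0.012],"grip": 255},{"rot": [0,0.02,0],"xyz": [0.001,0,-0.03],"grip": 255},{"rot": [0,0.03,0],"xyz": [0.002,0,-0.05],"grip": 255},{"rot": [0,0.03,0],"xyz": [0.003,0,-0.07],"grip": 255},{"rot": [0,0.03,0],"xyz": [0.004,0,-0.09],"grip": 255},{"rot": [0,0.03,0],"xyz": [0.004,0,-0.1],"grip": 255},{"rot": [0,0.03,0],"xyz": [0.004,0,-0.105],"grip": 255},{"rot": [0,0.03,0],"xyz": [0.004,0,-0.105],"grip": 255}])

```text
clock: 39.35
tool_pos: [0.6068, -0.2142, 0.1547]
eef_rot: [0.68, 0.732, 0.024, -0.025]
contact_force: [-0.1, 0.4, -1.9]
opening: 0.149
finger_force: 57.5
```

```bash
cat >> h.py <<'E'
def tipcheck(s,L=.183):
    S,D=cam('scene'),cam('side'); Rt=R.from_quat(s['eef_rot']).as_matrix(); G=np.array(s['tool_pos'])-.018*Rt[:,2]; y=Rt[:,0]; T=G+y*L
    print('G',G.round(4),'tip pred',T.round(4),'scene',proj(S,[T]).round(1)[0],'side',proj(D,[T]).round(1)[0])
    for n,c in (('scene',S),('side',D)):
        u,v=proj(c,[T])[0].astype(int); low(snap(n),u-12,v-10,28,24)
E
python3 - <<'E'
from h import *
s=st(); tipcheck(s); im=snap('wrist','w23'); C=cam('wrist',s); blobs(im,C,(18,120,90),(34,255,255),[.17],300,(250,100,400,330))
E
```

```text
t 39.35 pos [ 0.6068 -0.2142  0.1547] rot [ 0.68    0.7324  0.024  -0.0251] F [-0.1  0.4 -1.9] open 13.1 ff 57.5
G [ 0.6068 -0.2154  0.1727] tip pred [ 0.5933 -0.0333  0.1854] scene [385.9 221.7] side [309.9 175.9]
u0 373
211 ............................
212 ............................
213 ............................
214 ............................
215 ............................
216 ............................
217 ............................
218 ............................
219 ............................
220 ............................
221 ............................
222 ............ffffff..........
223 ...........f######ff........
224 ...........f########ff......
225 ...........f##########ff....
226 ............f###########ff..
227 .............f############ff
228 ..............f#############
229 ...............f############
230 .................f##########
231 ...................f########
232 .....................f######
233 .......................f####
234 .........................f##
u0 297
165 ffffffff######ffffffffff....
166 fffffff########fffffffff....
167 fffffff########fffffffff....
168 ffffff#########fffffffff....
169 ffffff#########fffffffff....
170 ffffff#########fffffffff....
171 fffffff########fffffffff....
172 ffffffff#######fffffffff....
173 fffffffff######fffffffff....
174 fffffffff#######ffffffff....
175 ffffffffff######ffffffff....
176 ffffffffff######ffffff......
177 ffffffffff######ffff........
178 .fffffffff######fff.........
179 ...ffffffff####ff...........
180 .....ffffffff#ff............
181 ........fffffff.............
182 ...........f................
183 ............................
184 ............................
185 ............................
186 ............................
187 ............................
188 ............................
blob [ 277  209   85   28 1704] [319.1 223.4] [[0.6043, -0.1732, 0.17]]
```

Emit:
carry_out(plan=[{"rot": [0,0,0],"xyz": [0.008,0,0.0006],"grip": 255},{"rot": [0,0,0],"xyz": [0.022,0,0.0015],"grip": 255},{"rot": [0,0,0],"xyz": [0.04,-0.001,0.003],"grip": 255},{"rot": [0,0,0],"xyz": [0.06,-0.001,0.004],"grip": 255},{"rot": [0,0,0],"xyz": [0.08,-0.001,0.0056],"grip": 255},{"rot": [0,0,0],"xyz": [0.1,-0.001,0.007],"grip": 255},{"rot": [0,0,0],"xyz": [0.12,-0.001,0.0084],"grip": 255},{"rot": [0,0,0],"xyz": [0.14,-0.001,0.01],"grip": 255}])

```text
clock: 40.17
tool_pos: [0.5943, -0.0711, 0.1536]
eef_rot: [0.679, 0.733, 0.024, -0.027]
contact_force: [0.2, 0.5, -1.6]
opening: 0.149
finger_force: 57.6
```

Emit:
carry_out(plan=[{"rot": [0,0,0],"xyz": [0.02,0,0.0014],"grip": 255},{"rot": [0,0,0.01],"xyz": [0.04,0,0.003],"grip": 255},{"rot": [0,0,0.02],"xyz": [0.06,0,0.004],"grip": 255},{"rot": [0,0,0.03],"xyz": [0.08,0,0.0056],"grip": 255},{"rot": [0,0,0.03],"xyz": [0.1,0,0.007],"grip": 255},{"rot": [0,0,0.03],"xyz": [0.12,0,0.0084],"grip": 255},{"rot": [0,0,0.03],"xyz": [0.133,0,0.0093],"grip": 255},{"rot": [0,0,0.03],"xyz": [0.14,0,0.01],"grip": 255}])

```text
clock: 40.83
tool_pos: [0.5836, 0.0699, 0.1535]
eef_rot: [0.689, 0.724, 0.024, -0.027]
contact_force: [-0.4, -0.1, -1.5]
opening: 0.15
finger_force: 57.6
```

Emit:
carry_out(plan=[{"rot": [0,0,0],"xyz": [0,0,0],"grip": 255},{"rot": [0,0,0],"xyz": [0,0,0],"grip": 255},{"rot": [0,0,0],"xyz": [0,0,0],"grip": 255},{"rot": [0,0,0],"xyz": [0,0,0],"grip": 255},{"rot": [0,0,0],"xyz": [0,0,0],"grip": 255},{"rot": [0,0,0],"xyz": [0,0,0],"grip": 255}])

```text
clock: 41.33
tool_pos: [0.5848, 0.0649, 0.1538]
eef_rot: [0.691, 0.722, 0.023, -0.026]
contact_force: [-0.0, 0.6, -1.9]
opening: 0.149
finger_force: 57.6
```

```bash
python3 - <<'E'
from h import *
s=st(); tipcheck(s); im=snap('wrist','w24'); C=cam('wrist',s); blobs(im,C,(18,120,90),(34,255,255),[.17],300,(250,100,400,330))
go2([.5847,.0656,.155]); go2([.5847,.0656,.0439])
sd=snap('side'); low(sd,285,215,60,75)
E
```

```text
t 41.33 pos [0.5848 0.0649 0.1538] rot [ 0.6915  0.7216  0.0233 -0.0259] F [-0.   0.6 -1.9] open 13.1 ff 57.6
G [0.5849 0.0636 0.1718] tip pred [0.5771 0.246  0.1845] scene [285.8 172.4] side [319.7 238. ]
u0 273
162 ffffffffffffffffffffffffffff
163 ffffffffffffffffffffffffffff
164 ffffffffffffffffffffffffffff
165 ffffffffffffffffffffffffffff
166 ffffffffffffffffffffffffffff
167 .fffffffffffffffffffffffffff
168 ..ffffffffffffffffffffffffff
169 f...ffffffffffffffffffffffff
170 #fff..ffffffffffffffffffffff
171 ####ff..ffffffffffffffffffff
172 ######ff.fffffffffffffffffff
173 ########ff.fffffffffffffffff
174 #########f########ffffffffff
175 ####################ffffffff
176 ######################ffffff
177 ########################ffff
178 ##########################ff
179 #############f##############
180 #############fff############
181 ###########ffffffff#########
182 ##########ffffff....f#######
183 f#######fffff.........f#####
184 f####fffffff...........ff###
185 f####fffff...............f##
u0 307
227 fffffff########ffffffffffff.
228 ffffffff#######ffffffffffff.
229 ffffffff#######fff
[... 5199 characters left out ...]
fff###ff......fffffff#####fffffffffffffff######fff
280 ..........fff###ff......fffffff#####fffffffffffffff######fff
281 ..........fff####f.......ffffffffffffffffffffffffff######fff
282 ..........fff####f.......ffffffffffffffffffffffffff#######ff
283 ...........ff####f......fffffffffffffffffffffffffff#######ff
284 ..........fff###ff......fffffffffffffffffffffffffff#######ff
285 ...........ff###ff......fffffffffffffffffffffffffff#######ff
286 ...........ff###ff......fffffffffffffffffffffffffff#######ff
287 ...........ff###ff.......ffffffffffffffffffffffffff########f
288 ...........ff###ff.......ffffffffffffffffffffffffff########f
289 ...........fff###f.......fffffffffffffffffffffffff#########f
```

Emit:
carry_out(plan=[{"rot": [0,-0.01,0],"xyz": [-0.001,0,0.015],"grip": 255},{"rot": [0,-0.02,0],"xyz": [-0.002,0,0.03],"grip": 255},{"rot": [0,-0.03,0],"xyz": [-0.003,0,0.045],"grip": 255},{"rot": [0,-0.04,0],"xyz": [-0.004,0,0.06],"grip": 255},{"rot": [0,-0.04,0],"xyz": [-0.005,0,0.072],"grip": 255},{"rot": [0,-0.04,0],"xyz": [-0.006,0,0.08],"grip": 255},{"rot": [0,-0.04,0],"xyz": [-0.006,0,0.08],"grip": 255},{"rot": [0,-0.04,0],"xyz": [-0.006,0,0.08],"grip": 255}])

```text
clock: 42.2
tool_pos: [0.5845, 0.0651, 0.0735]
eef_rot: [0.691, 0.722, 0.009, -0.012]
contact_force: [0.1, 0.7, -1.0]
opening: 0.151
finger_force: 57.6
```

```bash
python3 - <<'E'
from h import *
s=st(); im=snap('wrist','w25'); C=cam('wrist',s); 
blobs(im,C,(18,120,90),(34,255,255),[.09],300,(250,100,400,330)); go2([.5847,.0656,.069]); go2([.5847,.0656,.0445])
S,D=cam('scene'),cam('side'); Rt=R.from_quat(s['eef_rot']).as_matrix(); G=np.array(s['tool_pos'])-.018*Rt[:,2]; y=Rt[:,0]; print(Rt[:,0].round(3),Rt[:,2].round(3)); T=G+y*.183; print(T,proj(S,[T]),proj(D,[T]))
u,v=proj(D,[T])[0].astype(int); low(snap('side'),u-12,v-8,28,18); u,v=proj(S,[T])[0].astype(int); low(snap('scene'),u-12,v-6,28,18)
E
```

```text
t 42.2 pos [0.5845 0.0651 0.0735] rot [ 0.6915  0.7222  0.0095 -0.0117] F [ 0.1  0.7 -1. ] open 13.3 ff 57.6
blob [ 250  184  150   16 1270] [325.3 192.4] [[0.5851, 0.1184, 0.09]]
blob [ 266  205  102   52 2220] [323.7 227.1] [[0.5851, 0.1061, 0.09]]
->  [0.5847, 0.0656, 0.069] xyz [ 0.0003 -0.0003  0.005 ] rot [-0.0012 -0.0301 -0.0015]
->  [0.5847, 0.0656, 0.0445] xyz [-0.0004 -0.0002  0.0295] rot [-0.0012 -0.0301 -0.0015]
[-0.043  0.999  0.03 ] [-0.004  0.03  -1.   ]
[0.57663811 0.24729312 0.09695668] [[287.47665509 205.85285785]] [[319.20505288 277.03966839]]
u0 307
269 ffffffff#######fffffffffffff
270 ffffffff#######f####ffffffff
271 f###########################
272 ff#################fffffffff
273 ffff##############ffffffffff
274 ..ffff##########ffffffffffff
275 ..fffff########fffffffffffff
276 ..ffffff#######fffffffffffff
277 ..ffffff#######fffffffffffff
278 ..ffffff######ffffffffffffff
279 ..fffffff#####ffffffffffffff
280 ..fffffff#####ffffffffffffff
281 ...fffffff###fffffffffffffff
282 ..ffffffffffffffffffffffffff
283 ..ffffffffffffffffffffffffff
284 ..ffffffffffffffffffffffffff
285 ..ffffffffffffffffffffffffff
286 ..ffffffffffffffffffffffffff
u0 275
199 ............................
200 ............................
201 ............................
202 ............................
203 ..................fff.......
204 ..................fffff.....
205 f...................ffff....
206 f..........fffffff...fffff..
207 f..........f######f....fffff
208 f..........f#######ff....f.#
209 f..........ff########ff....f
210 f...........ff#########ff...
211 f............ff##########ff.
212 f..............ff##########f
213 f...............ff##########
214 f.................ff########
215 f...................ff######
216 f...................ffff####
```

Emit:
carry_out(plan=[{"rot": [0,0,0],"xyz": [0,0,0.004],"grip": 255},{"rot": [0,0,0],"xyz": [0,0,0.008],"grip": 255},{"rot": [0,0,0],"xyz": [0,0,0.012],"grip": 255},{"rot": [0,0,0],"xyz": [0,0,0.016],"grip": 255},{"rot": [0,0,0],"xyz": [0,0,0.02],"grip": 255},{"rot": [0,0,0],"xyz": [-0.001,0,0.024],"grip": 255},{"rot": [0,0,0],"xyz": [-0.001,0,0.028],"grip": 255},{"rot": [0,0,0],"xyz": [-0.001,0,0.028],"grip": 255}])

```text
clock: 43.02
tool_pos: [0.584, 0.0652, 0.0446]
eef_rot: [0.691, 0.722, 0.009, -0.012]
contact_force: [-0.5, 0.0, -2.1]
opening: 0.153
finger_force: 57.5
```

```bash
python3 - <<'E'
from h import *
s=st(); snap('wrist'); s=st(); S,D=cam('scene'),cam('side'); T=np.array([.5776,.2455,.062]); print(proj(S,[T]),proj(D,[T]))
u,v=proj(D,[T])[0].astype(int); low(snap('side'),u-12,v-8,28,18); u,v=proj(S,[T])[0].astype(int); low(snap('scene'),u-12,v-6,28,18)
print('orig tips:'); low(cv2.cvtColor(cv2.imread('pics/scene0.png'),cv2.COLOR_BGR2RGB),u-12,v-6,28,14)
E
```

```text
t 43.02 pos [0.584  0.0652 0.0446] rot [ 0.6913  0.7224  0.0091 -0.012 ] F [-0.5  0.  -2.1] open 13.4 ff 57.5
t 43.07 pos [0.5841 0.0652 0.045 ] rot [ 0.6913  0.7224  0.0092 -0.0119] F [ 0.1 -0.4 -2.7] open 13.3 ff 57.5
[[289.13386808 218.6647184 ]] [[318.41616867 290.85100176]]
u0 306
282 ....fffff#######ffffffffffff
283 ...ffffff#######ffffffffffff
284 ...ffffff#######ffffffffffff
285 ...fffffff######ffffffffffff
286 ...fffffff######ffffffffffff
287 ....ffffff######ffffffffffff
288 ....ffffff######ffffffffffff
289 ....ffffff######ffffffffffff
290 ....fffffff#####ffffffffffff
291 fffffffffff####fffffffffffff
292 fffffffffffff#ffffffffffffff
293 ffffffffffffffffffffffffffff
294 ffffffffffffffffffffffffffff
295 ffffffffffffffffffffffffffff
296 ffffffffffffffffffffffffffff
297 ffffffffffffffffffffffffffff
298 ffffffffffffffffffffffffffff
299 ffffffffffffffffffffffffffff
u0 277
212 ....................fffff..f
213 ...................fffff#ff#
214 ...................ffffffff#
215 ..................ffffffffff
216 ..........fffff...ffffffffff
217 ........fff###fff.ffffffffff
218 .......ff#
[... 161 characters left out ...]
fff####fffffff######ff
224 ...fffffff#fffffffff#######f
225 ....fffffffffffffffff#######
226 ....fffffffffffffffff#######
227 ....ffffffffffffffffff######
228 ....ffffffffffffffffffff####
229 ....ffffffffffffffffffffff##
orig tips:
u0 277
212 .................ffffff.....
213 ...............ffffff....ff#
214 ...............ffff....ffff#
215 ...............ff....fffffff
216 ...................fffffffff
217 ................f.ffffffffff
218 .......ff.....f#ffffffffffff
219 .....fffff...f####ffffffffff
220 ....ff##ffffff######ffffffff
221 ....f#####fff##fff####ffffff
222 ....fff#######fffff#####ffff
223 ...ffffff####fffffff######ff
224 ...fffffff#fffffffff#######f
225 ....fffffffffffffffff#######
```

Emit:
carry_out(plan=[{"rot": [0,0,0],"xyz": [0,0,0],"grip": 200},{"rot": [0,0,0],"xyz": [0,0,0],"grip": 150},{"rot": [0,0,0],"xyz": [0,0,0],"grip": 100},{"rot": [0,0,0],"xyz": [0,0,0],"grip": 100},{"rot": [0,0,0],"xyz": [0,0,0],"grip": 100},{"rot": [0,0,0],"xyz": [0.001,0,-0.03],"grip": 100},{"rot": [0,0,0],"xyz": [0.002,0,-0.06],"grip": 100},{"rot": [0,0,0],"xyz": [0.003,0,-0.09],"grip": 100}], squeeze=10)

```text
clock: 43.83
tool_pos: [0.5841, 0.0655, 0.1363]
eef_rot: [0.691, 0.722, 0.009, -0.012]
contact_force: [0.4, -0.1, 0.8]
opening: 0.609
finger_force: 0.0
```

Emit:
carry_out(plan=[{"rot": [0,-0.03,0],"xyz": [0.001,0,-0.03],"grip": 100},{"rot": [0,-0.03,0],"xyz": [0.002,0,-0.07],"grip": 100},{"rot": [0,-0.03,0],"xyz": [0.002,0,-0.07],"grip": 100},{"rot": [0,-0.03,0],"xyz": [0.002,0,-0.07],"grip": 100},{"rot": [0,-0.03,0],"xyz": [0.002,0,-0.07],"grip": 100},{"rot": [0,-0.03,0],"xyz": [0.002,0,-0.07],"grip": 100}])

```text
clock: 44.33
tool_pos: [0.5837, 0.0653, 0.2044]
eef_rot: [0.691, 0.722, -0.002, -0.002]
contact_force: [-0.4, -0.1, 0.2]
opening: 0.607
finger_force: 0.0
```

```bash
python3 - <<'E'
from h import *
s=st(); im=snap('wrist','w27'); C=cam('wrist',s); S,D=cam('scene'),cam('side'); sc=snap('scene','s27'); sd=snap('side','d27')
blobs(im,C,(18,120,90),(34,255,255),[.062],300,(250,100,400,330))
h=cv2.cvtColor(im,cv2.COLOR_RGB2HSV); m=(((h[...,0]<5)|(h[...,0]>173))&(h[...,1]>150)&(h[...,2]>60)).astype(np.uint8); m[:,:250]=0;m[:,420:]=0
n,l,t,ce=cv2.connectedComponentsWithStats(m); print([(t[i].tolist(),onz(C,[ce[i]],.08).round(3).tolist()) for i in range(1,n) if t[i,4]>150])
T=np.array([.5776,.2455,.062]); u,v=proj(S,[T])[0].astype(int); low(sc,u-12,v-6,28,12); u,v=proj(D,[T])[0].astype(int); low(sd,u-12,v-4,28,10)
go2([.602,.268,.205])
E
```

```text
t 44.33 pos [0.5837 0.0653 0.2044] rot [ 0.6914  0.7225 -0.0018 -0.0016] F [-0.4 -0.1  0.2] open 53.4 ff 0.0
blob [301 167  42  11 330] [321.9 172.2] [[0.5837, 0.1079, 0.062]]
[([281, 100, 83, 54, 4209], [[0.582, 0.141, 0.08]])]
u0 277
212 ....................fffff...
213 ...................ffffffff#
214 ...................ffffffff#
215 ..................ffffffffff
216 ..........fffff...ffffffffff
217 ........fff###fff.ffffffffff
218 .......ff########fffffffffff
219 .....fff###########fffffffff
220 ....ff##############ffffffff
221 ....f#################ffffff
222 ....fff#######ffff######ffff
223 ....fffff####fffffff######ff
u0 306
286 ...fffffff######ffffffffffff
287 ....ffffff######ffffffffffff
288 ....ffffff######ffffffffffff
289 ....ffffff######ffffffffffff
290 ....fffffff#####ffffffffffff
291 f.fffffffff####fffffffffffff
292 ffffffffffffffffffffffffffff
293 ffffffffffffffffffffffffffff
294 ffffffffffffffffffffffffffff
295 ffffffffffffffffffffffffffff
->  [0.602, 0.268, 0.205] xyz [ 0.2017  0.0269 -0.0009] rot [-0.0048  0.0002 -0.0012]
```

Emit:
carry_out(plan=[{"rot": [0,0,0],"xyz": [0.03,0.004,0],"grip": 139},{"rot": [0,0,0],"xyz": [0.06,0.008,0],"grip": 139},{"rot": [0,0,0],"xyz": [0.09,0.012,0],"grip": 139},{"rot": [0,0,0],"xyz": [0.12,0.016,0],"grip": 139},{"rot": [0,0,0],"xyz": [0.15,0.02,0],"grip": 139},{"rot": [0,0,0],"xyz": [0.18,0.024,0],"grip": 139},{"rot": [0,0,0],"xyz": [0.195,0.026,0],"grip": 139},{"rot": [0,0,0],"xyz": [0.202,0.027,0],"grip": 139}])

```text
clock: 45.15
tool_pos: [0.6019, 0.2719, 0.2045]
eef_rot: [0.69, 0.724, -0.001, -0.002]
contact_force: [-0.0, 0.6, -0.5]
opening: 0.454
finger_force: 0.0
```

Emit:
carry_out(plan=[{"rot": [-0.004,0,0],"xyz": [0,0,0],"grip": 139},{"rot": [-0.004,0,0],"xyz": [0,0,0],"grip": 139},{"rot": [-0.004,0,0],"xyz": [0,0,0],"grip": 139},{"rot": [-0.004,0,0],"xyz": [0,0,0],"grip": 139},{"rot": [-0.004,0,0],"xyz": [0,0,0],"grip": 139},{"rot": [-0.004,0,0],"xyz": [0,0,0],"grip": 139}])

```text
clock: 45.65
tool_pos: [0.6031, 0.2673, 0.2058]
eef_rot: [0.692, 0.722, 0.001, 0.001]
contact_force: [0.4, -0.5, -0.2]
opening: 0.456
finger_force: 0.0
```

```bash
python3 - <<'E'
from h import *
s=st(); im=snap('wrist','w28'); C=cam('wrist',s)
print('pred knob top/base, pin',proj(C,[[.602,.266,.1175],[.602,.266,.0865],[.605,.2205,.0865]]).round(0))
h=cv2.cvtColor(im,cv2.COLOR_RGB2HSV)[205:330,285:375].astype(int)
for k in range(0,125,2): print(205+k,''.join('y' if 14<a[0]<34 and a[1]>170 and a[2]>110 else '#' if a[1]<60 and a[2]>100 else 'k' if a[2]<70 else '.' for a in h[k]))
E
```

```text
t 45.65 pos [0.6031 0.2673 0.2058] rot [6.919e-01 7.220e-01 6.000e-04 8.000e-04] F [ 0.4 -0.5 -0.2] open 40.2 ff 0.0
pred knob top/base, pin [[316. 250.]
 [317. 236.]
 [318. 294.]]
205 ..........................................................................................
207 ..........................................................................................
209 ..........................................................................................
211 ..........................................................................................
213 ..................................................................y.......................
215 ..........................................................................................
217 ..........................................................................................
219 ........................................................................y.................
221 ..........................................................................................
223 ............................................................
[... 4365 characters left out ...]
...........................kkkkkkkk
317 ##########..#......#..........##.##..############.................................kkkkkkkk
319 ##########.###.#####.....####.##.################................................kkkkkkkkk
321 ##########.........#......##.####################................................kkkkkkkkk
323 ##########.................#.#..#################................................kkkkkkkkk
325 ##########.........................##############................................kkkkkkkkk
327 ##########...............................########.........y......................kkkkkkkkk
329 ##########...............................########................................kkkkkkkkk
```

Emit:
carry_out(plan=[{"rot": [0,0,0],"xyz": [0,0,0.03],"grip": 168},{"rot": [0,0,0],"xyz": [0,0,0.06],"grip": 168},{"rot": [0,0,0],"xyz": [0,0,0.09],"grip": 168},{"rot": [0,0,0],"xyz": [0,0,0.112],"grip": 168},{"rot": [0,0,0],"xyz": [0,0,0.112],"grip": 168},{"rot": [0,0,0],"xyz": [0,0,0.112],"grip": 255},{"rot": [0,0,0],"xyz": [0,0,0.112],"grip": 255},{"rot": [0,0,0],"xyz": [0,0,0.112],"grip": 255}], squeeze=10)

```text
clock: 46.37
tool_pos: [0.6044, 0.269, 0.0956]
eef_rot: [0.691, 0.722, 0.002, 0.001]
contact_force: [-0.4, 0.5, -0.5]
opening: 0.137
finger_force: 0.3
```

Emit:
carry_out(plan=[{"rot": [0,0,0],"xyz": [0,0,0],"grip": 255},{"rot": [0,0,0],"xyz": [0,0,0],"grip": 255}])

```text
clock: 46.53
tool_pos: [0.6043, 0.2691, 0.0954]
eef_rot: [0.691, 0.723, 0.002, 0.001]
contact_force: [-0.5, 0.2, 3.1]
opening: 0.128
finger_force: 10.0
```

Emit:
carry_out(plan=[{"rot": [0,0,0],"xyz": [-0.0003,-0.0044,0],"grip": 255},{"rot": [0,0,0],"xyz": [-0.0023,-0.0129,0],"grip": 255},{"rot": [0,0,0],"xyz": [-0.0059,-0.021,0],"grip": 255},{"rot": [0,0,0],"xyz": [-0.0126,-0.0297,0],"grip": 255},{"rot": [0,0,0],"xyz": [-0.0212,-0.0365,0],"grip": 255},{"rot": [0,0,0],"xyz": [-0.0312,-0.0409,0],"grip": 255},{"rot": [0,0,0],"xyz": [-0.042,-0.043,0],"grip": 255},{"rot": [0,0,0],"xyz": [-0.0435,-0.043,0],"grip": 255}])

```text
clock: 47.2
tool_pos: [0.5599, 0.2221, 0.0947]
eef_rot: [0.692, 0.722, -0.0, -0.001]
contact_force: [-5.4, 1.4, 10.1]
opening: 0.129
finger_force: 10.0
```

Emit:
carry_out(plan=[{"rot": [0,0,0],"xyz": [0,0,0],"grip": 255},{"rot": [0,0,0],"xyz": [0,0,0],"grip": 255},{"rot": [0,0,0],"xyz": [0,0,0],"grip": 255}])

```text
clock: 47.45
tool_pos: [0.56, 0.2231, 0.0947]
eef_rot: [0.691, 0.723, -0.0, -0.001]
contact_force: [-5.2, 0.4, 11.7]
opening: 0.127
finger_force: 10.0
```

Emit:
carry_out(plan=[{"rot": [0,0,0],"xyz": [0,0,0],"grip": 168},{"rot": [0,0,0],"xyz": [0,0,0],"grip": 168},{"rot": [0,0,0],"xyz": [0,0,0],"grip": 168},{"rot": [0,0,0],"xyz": [0,0,-0.03],"grip": 168},{"rot": [0,0,0],"xyz": [0,0,-0.06],"grip": 168},{"rot": [0,0,0],"xyz": [0,0,-0.09],"grip": 168},{"rot": [0,0,0],"xyz": [0,0,-0.11],"grip": 168},{"rot": [0,0,0],"xyz": [0,0,-0.11],"grip": 168}])

```text
clock: 48.12
tool_pos: [0.5646, 0.2237, 0.2078]
eef_rot: [0.692, 0.722, 0.004, 0.002]
contact_force: [0.5, 0.5, -0.1]
opening: 0.341
finger_force: 0.0
```

Emit:
carry_out(plan=[{"rot": [0,0,0],"xyz": [-0.02,-0.02,-0.03],"grip": 168},{"rot": [0,0,0],"xyz": [-0.04,-0.02,-0.06],"grip": 168},{"rot": [0,0,0],"xyz": [-0.04,-0.02,-0.06],"grip": 168},{"rot": [0,0,0],"xyz": [-0.04,-0.02,-0.06],"grip": 168},{"rot": [0,0,0],"xyz": [-0.04,-0.02,-0.06],"grip": 168},{"rot": [0,0,0],"xyz": [-0.04,-0.02,-0.06],"grip": 168},{"rot": [0,0,0],"xyz": [-0.04,-0.02,-0.06],"grip": 168},{"rot": [0,0,0],"xyz": [-0.04,-0.02,-0.06],"grip": 168}])

```text
clock: 48.78
tool_pos: [0.5429, 0.1829, 0.2623]
eef_rot: [0.691, 0.723, -0.0, 0.0]
contact_force: [-1.2, -0.8, 0.5]
opening: 0.337
finger_force: 0.0
```

```bash
python3 - <<'E'
from h import *
s=st(); im=snap('wrist','w30'); C=cam('wrist',s); S,D=cam('scene'),cam('side'); sc=snap('scene','s30'); sd=snap('side','d30')
print('knob,pin',proj(C,[[.5605,.221,.0865],[.605,.221,.0865],[.5838,.1078,.062]]).round(0))
blobs(im,C,(14,170,100),(34,255,255),[.0865],120,(150,0,500,320)); 
h=cv2.cvtColor(im,cv2.COLOR_RGB2HSV); m=(h[...,2]<45).astype(np.uint8); m[320:]=0
n,l,t,ce=cv2.connectedComponentsWithStats(m)
for i in range(1,n):
    if 150<t[i,4]<2500: print('dark',t[i].tolist(),onz(C,[ce[i]],.104).round(3).tolist())
# cap tops in scene and side: expected vs dark blobs
caps4={'green':[.4996,.1495],'red':[.4973,.2055],'eA':[.4547,.2875],'eB':[.4525,.3415]}
for n,im2,c in (('scene',sc,S),('side',sd,D)):
    m=(im2.max(2)<60).astype(np.uint8); k,l,t,ce=cv2.connectedComponentsWithStats(m)
    for nm,p in caps4.items():
        u=proj(c,[[*p,.099]])[0]; j=min((i for i in range(1,k) if 20<t[i,4]<900),key=lambda i:np.hypot(*(ce[i]-u))); print(n,nm,u.round(1),ce[j].round(1),t[j].tolist())
E
```

```text
t 48.78 pos [0.5429 0.1829 0.2623] rot [ 6.909e-01  7.229e-01 -1.000e-04  1.000e-04] F [-1.2 -0.8  0.5] open 29.7 ff 0.0
knob,pin [[341. 174.]
 [394. 176.]
 [356. 287.]]
blob [ 150    0   52  108 2192] [170.9  48.5] [[0.4234, 0.3107, 0.0865]]
blob [ 307    0  131  150 3630] [361.3  68.2] [[0.5709, 0.3032, 0.0865]]
blob [375   0  24  19 175] [386.7   5.6] [[0.5866, 0.3469, 0.0865]]
blob [429   0  44  46 422] [451.2  26.2] [[0.6368, 0.3354, 0.0865]]
blob [472   0  28  13 152] [484.3   5.2] [[0.6595, 0.3506, 0.0865]]
blob [417  50  41  36 269] [436.   70.4] [[0.6294, 0.3043, 0.0865]]
blob [386  56  28  42 217] [399.5  72.6] [[0.6011, 0.3014, 0.0865]]
blob [256  68  18  56 349] [264.7  93.7] [[0.4957, 0.2812, 0.0865]]
blob [270  95  33  33 224] [286.7 108.8] [[0.5134, 0.2706, 0.0865]]
blob [414  98  30  28 249] [428.5 110.7] [[0.6274, 0.2743, 0.0865]]
blob [ 150  103  134  120 4204] [199.4 162.5] [[0.4412, 0.2251, 0.0865]]
blob [403 112  11  51 138] [407.3 141. ] [[0.613, 0.25, 0.0865]]
blob [234 114  34  21 180] [249.8 122.5] [[0.4837, 0.2588, 0.0865]]
blob [416 124  24  26 165] [427.5 
[... 533 characters left out ...]
58, 0.334, 0.104]]
dark [206, 66, 21, 30, 211] [[0.464, 0.286, 0.104]]
dark [252, 238, 28, 31, 644] [[0.499, 0.153, 0.104]]
dark [236, 290, 49, 30, 1094] [[0.497, 0.103, 0.104]]
dark [355, 290, 49, 30, 1104] [[0.597, 0.107, 0.104]]
scene green [288.6 237.3] [286.2 100.3] [284, 97, 7, 7, 25]
scene red [271.3 226.6] [286.2 100.3] [284, 97, 7, 7, 25]
scene eA [233.2 218.9] [286.2 100.3] [284, 97, 7, 7, 25]
scene eB [218.9 209.6] [286.2 100.3] [284, 97, 7, 7, 25]
side green [354.5 249. ] [384.6 291.2] [380, 287, 11, 9, 72]
side red [358.1 263.9] [384.6 291.2] [380, 287, 11, 9, 72]
side eA [384.9 288.7] [384.6 291.2] [380, 287, 11, 9, 72]
side eB [390.5 307.3] [391.4 310. ] [387, 305, 10, 10, 76]
```

```bash
python3 - <<'E'
from h import *
im=cv2.cvtColor(cv2.imread('pics/w30.png'),cv2.COLOR_BGR2RGB)
h=cv2.cvtColor(im,cv2.COLOR_RGB2HSV)[158:200,320:410].astype(int)
for k in range(0,42,2): print(158+k,''.join('y' if 18<a[0]<28 and a[1]>195 and a[2]>130 else '#' if a[1]<60 and a[2]>100 else 'k' if a[2]<70 else '.' for a in h[k]))
a=cv2.cvtColor(cv2.imread('pics/s30.png'),cv2.COLOR_BGR2RGB)
low(a,195,185,30,45)
E
```

```text
158 #.................................#############.........................####..............
160 #.................................#############...........................................
162 ..................................#############...........................................
164 ..#############................................................####################.......
166 ..###########..................................................####################.......
168 ..###########...............................................................#######.......
170 ..##########.....................................................................##.......
172 ..##########...........................................................######.............
174 ..###########.........................................................#########..#........
176 ..############.......................................................###########.#........
178 ..#################..............########............................##########.##........
180 ..####################...........#############.....
[... 1776 characters left out ...]

210 f.f...f.ff...fffffffff###ff###
211 f..ff...ff.ff.fffffff#ff##f###
212 f.fff.f....ff.fffff#fff#fff###
213 .ff.f.ff.ffff...f.ff#f##ff####
214 ..f.f.ffff.fff.f.ff###ff####ff
215 .f....ffff.ffffffff########fff
216 .f....ff.ffff###ff.f#######fff
217 ......ff.ff#######ff########ff
218 .....ffff##########f########ff
219 .....ff#####################ff
220 ..fff#######################ff
221 .ff#########################ff
222 f###########################ff
223 #############################f
224 #############################f
225 f#############################
226 f#############################
227 f#############################
228 f#############################
229 .#############################
```

```bash
python3 -c "
from h import *
st(); print(r.finish_job())"
```

```text
t 48.93 pos [0.5433 0.1826 0.263 ] rot [6.912e-01 7.227e-01 4.000e-04 5.000e-04] F [ 0.4 -0.2  0. ] open 30.0 ff 0.0
the job is handed in; nothing more can be done
None
```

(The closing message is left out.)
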